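# Load, pump up and pull-check the clamp fixture

### The arm

A 7-joint arm with a two-finger parallel gripper is mounted at the origin on the work surface. World frame = base frame: x ahead of the robot, y to its left, z up, the work surface at z = 0. Lengths are in m, angles in rad, forces in N, time in s.
With the tool pointing down it reaches from about 0.425 to 0.925 m from the base axis. Payload 6.8 kg.
Tool frame: the origin (TCP) lies at the very end of the fingers, on their centre line; the grasp point (between the pads) lies bot.grip_depth behind it (bot.grip_depth is the distance from the TCP to the grasp point, in m); z points along the fingers, y is the line along which they close (so a half turn about z gives the same grasp; the last joint's range is limited). The gripper opens to 85 mm and grips with 20 to 120 N. Pads are 22 mm wide; open, the fingers measure 114 mm over their backs; the gripper's body (76 mm by 85 mm) begins 54 mm behind the grasp point. The pads swing forward as they close: fully open they stand 13 mm farther back than shut.
Start: joints at [1.07, 0.477, 0.022, 1.555, -0.011, 1.109, -0.083], TCP at [0.258, -0.624, 0.231] pointing down, gripper open.
Joint ranges: [-2.96, 2.96], [-0.34, 2.1], [-1.41, 1.46], [0.24, 2.44], [-1.37, 4.51], [0.17, 1.92], [-2.96, 2.96]. Speed limits (rad/s): [2.39, 2.39, 3.14, 3.14, 3.14, 3.14, 3.14].

### API

Orientations are given as a unit quaternion [w, x, y, z].
In Python, from station import bot gives the robot as it stands.
- The arm moves only by the tool send_rows, never from a script. Its arguments are lists of equal length, an entry for each row: "slide": the shift along the tool's x, y, z in mm, a list of three; "roll": the turn about the tool's z in degrees; "claw": the opening, from 0 (shut) to 1 (fully open). A call has exactly 8 rows; each row is the pose to reach, as a shift and turn from the pose commanded when the call began, along the tool's axes at that moment; what a row does not reach only later rows make up. A row lasts 1/12 s, in which the tool goes at most 41.7 mm and 7.16 degrees, less where a joint would pass 70% of its speed; a pose out of reach is approached as far as the arm can. A call with a gripper value outside its range is refused whole. The fingers move at their own pace and stop on an object; "force" is the grip in N (left out, the last holds). Time passes only in rows, so rows that repeat a pose let the fingers close, or fill a call up. It gives the time, the measured TCP pose, the force, the opening and the grip force at its end, in the units of the state.
- bot.get_obs(): the state, without advancing time (a new reading comes with each control period).
- bot.read_camera(name): name is "side" or "top"; returns the picture (420x560x3 uint8, red, green, blue); there is no depth.
- bot.camera_model(name): a dict with "camera_matrix" (3x3 intrinsics, pixels), "camera_from_world" (4x4, takes a point from world to camera coordinates). Camera axes: x right, y down, z forward; pixel columns grow to the right and rows downward; lengths in m; the calibration is good to about 2 mm. A picture is of the moment at which its call begins. camera_model takes no time and is no camera call.
- bot.hand_in(): hands the job in; it is judged then, once.
The state is a dict: "t": time; "q": joint angles; "joint_vel": joint speeds; "joint_torque": joint torques, N m; "eef_pos": TCP position; "tool_rot": TCP orientation; "contact_force": force on the tool from outside, world axes, zero at the start; "torque": the same for the moment, N m; "gripper_width": opening from 0.0 (shut) to 1.0 (fully open); "grasp_force": force on a finger pad.
Only numpy, scipy, OpenCV 4.12 (cv2) and the standard library are available. Lean on these libraries where they do the work, as an engineer would, in place of code of your own. Each camera call takes 0.05 s, during which the arm holds its last target. There are 200 camera calls.

### The job

Lay the loose aluminium bars flat in the clamp fixture, one after another with the shortest first, each in the pocket cut to its own length (pocket 1 for the shortest kind, pocket 4 for the longest; pockets of missing bars stay empty). Then give the pump lever at least three full strokes, each right down and right back up, and check the clamp by pulling the gauge's cross bar out until its pointer stands over the white rider, holding it there for about two seconds before letting it go home. Leave the rider, the oil can and the hammer where they are.

Things in the scene. Friction and masses are not known exactly. Their poses are not given: they have to be found in the camera images.
- fixture: Hydraulic clamp fixture, bolted down: dark steel base plate 300 (x) x 490 (y) x 12 mm, origin at the centre of its underside, z up, x pointing away from the robot (yaw within 0.12 rad), y to the robot's left. Its +y end carries a grey block with four open pockets in a row along x; in its middle is the pull gauge; at its -y end is a green hand pump with a lever. The copper pipe is only 24 mm high.
- pocket1 (a point): Centre of the floor of pocket 1 (nearest to the robot; 1 punched dot at its edge), 12 mm above the table; the pocket is 83 mm long along the fixture's y, 35 mm wide along the fixture's x and 10 mm deep, pitch 64 mm, open on top. For the 75 mm bar. Axes as the fixture.
- pocket2 (a point): Centre of the floor of pocket 2 (second from the robot; 2 punched dots at its edge), 12 mm above the table; the pocket is 108 mm long along the fixture's y, 35 mm wide along the fixture's x and 10 mm deep, pitch 64 mm, open on top. For the 100 mm bar. Axes as the fixture.
- pocket3 (a point): Centre of the floor of pocket 3 (third from the robot; 3 punched dots at its edge), 12 mm above the table; the pocket is 133 mm long along the fixture's y, 35 mm wide along the fixture's x and 10 mm deep, pitch 64 mm, open on top. For the 125 mm bar. Axes as the fixture.
- pocket4 (a point): Centre of the floor of pocket 4 (farthest from the robot; 4 punched dots at its edge), 12 mm above the table; the pocket is 158 mm long along the fixture's y, 35 mm wide along the fixture's x and 10 mm deep, pitch 64 mm, open on top. For the 150 mm bar. Axes as the fixture.
- bar1: Loose aluminium bar, 30 x 30 mm square section, 75 mm long, 0.18 kg (+-20%), bored at both ends; origin at its middle, x along its length. Starts lying on the bench to the robot's left, with its length roughly along world x. May be absent.
- bar2: Loose aluminium bar, 30 x 30 mm square section, 100 mm long, 0.24 kg (+-20%), bored at both ends; origin at its middle, x along its length. Starts lying on the bench to the robot's left, with its length roughly along world x. May be absent.
- bar3: Loose aluminium bar, 30 x 30 mm square section, 125 mm long, 0.30 kg (+-20%), bored at both ends; origin at its middle, x along its length. Starts lying on the bench to the robot's left, with its length roughly along world x. May be absent.
- bar4: Loose aluminium bar, 30 x 30 mm square section, 150 mm long, 0.36 kg (+-20%), bored at both ends; origin at its middle, x along its length. Starts lying on the bench to the robot's left, with its length roughly along world x. May be absent.
- gauge (a joint): Pull gauge slide, m: 0 = home (pulled in by its spring), grows as it is pulled along the fixture's -x (towards the robot), stop at 0.095. The spring pulls back with about 4.4 N at home plus 1.1 N per 10 mm, and draws it home when let go.
- gauge_bar (a point): Middle of the gauge's pull handle: a steel cross bar, 14 mm diameter, 70 mm long along the fixture's y, its middle 115 mm above the table, on a 12 mm post at the end of the gauge's rod. The rod (12 mm, top 81 mm high) runs along x under it into an aluminium tube (top 93 mm high) that begins 47 mm beyond the bar at home. Can be taken across x from above.
- pointer (a point): Tip of the thin black pointer that reaches from the gauge's rod to the -y side, straight below the cross bar's line, 75 mm above the table, 52 mm to the -y side of the bar's middle; it moves with the bar over a scale rail (dark, top 66 mm high).
- mark_mid (a point): Middle of the white rider on the scale rail, 10 mm long along x, at the pointer's height: the length to which the gauge is to be pulled. Set differently each time, stiff on its rail (30 mm wide, reaching out to the -y side, top 71 mm high; the pointer passes over it), and must be left as set; axes as the fixture.
- mark (a joint): Place of the white rider in m, on the same scale as joint gauge: the pointer stands over the rider's middle when gauge equals mark (0.04 to 0.075).
- pump_lever (a joint): Pump lever, rad: 0 = fully up (25 degrees above level), grows as it is pressed down, stop at 0.70 (15 degrees below level). Spring return; about 4 N at the grip to start, 13 N at the bottom.
- lever_grip (a point): Middle of the lever's black rubber grip (28 mm diameter, 65 mm long), 180 mm from the pivot; the lever runs from the pivot along the fixture's -x, towards the robot. It is pressed down from above; it follows the finger up again.
- lever_pivot (a point): Pivot of the pump lever, axis along the fixture's y, 130 mm above the table, between green cheeks whose tops are 149 mm high.
- oil_can: Bystander: steel can 60 mm diameter, 170 mm high, standing beyond the work; origin under its middle.
- hammer: Bystander: hammer lying beyond the work; origin under its middle, x along it.
Mind the look-alikes: they are no part of the job. Leave any red look-alike of the bar4 alone. What is shaped like the bar1 but brown is not meant.

How it is judged:
By the outcome, as a careful person would: the job done as asked, in the order asked, and still so for the second after the job is handed in, with the robot touching nothing.
Of bar1, bar2, bar3, bar4 only 3 to 4 are there at a start; the rules pass over those that are not, and their reading is None.
At some moment in a run one of bar1, bar2, bar3, bar4 may be knocked a few centimetres aside while the robot is not near it.
Once in a run the grip may slacken for a moment while it holds something.
It also fails if it takes over 200 s, if anything falls off the work surface, if the arm or the gripper's body presses on something with over 40 N, if the wrist force passes 120 N, or if a joint passes its speed limit or range.

## Working session

There is one attempt and no reset: what is moved stays moved. The work goes in short steps, Python scripts to look and compute and a tool call to move; the robot and the scene stay as the last step left them, time stands still between calls to the robot, and variables do not carry over. Pictures are saved under pics/ and viewed, at most 18 in all, crops included, and the job is handed in when it is done.

Besides the shell and the picture viewer there is one more tool, called after "Emit:" by a JSON object that holds its "name" and its "arguments", one argument or row to a line. send_rows: Moves the arm, as the interface text tells. Its arguments: {"type":"object","properties":{"slide":{"type":"array","items":{"type":"array","items":{"type":"number"}}},"roll":{"type":"array","items":{"type":"number"}},"claw":{"type":"array","items":{"type":"number"}},"force":{"type":"number"}},"required":["slide","roll","claw"]}

```bash
ls; mkdir -p pics; python3 - <<'E'
from station import bot
import cv2
for n in("top","side"):
    cv2.imwrite(f"pics/{n}0.png",bot.read_camera(n)[:,:,::-1])
    m=bot.camera_model(n);print(n,m)
print(bot.get_obs(),bot.grip_depth)
E
```

```text
pics
top {'camera_matrix': array([[511.66404781,   0.        , 282.31261499],
       [  0.        , 511.66404781, 211.28764444],
       [  0.        ,   0.        ,   1.        ]]), 'camera_from_world': array([[-0.00876851, -0.99990497, -0.01063778,  0.07582492],
       [-0.98667369,  0.01038001, -0.16238009,  0.60686938],
       [ 0.16247508,  0.00907219, -0.98667094,  1.60536364],
       [ 0.        ,  0.        ,  0.        ,  1.        ]])}
side {'camera_matrix': array([[440.94596648,   0.        , 277.81022207],
       [  0.        , 440.94596648, 208.08597441],
       [  0.        ,   0.        ,   1.        ]]), 'camera_from_world': array([[-0.98809254, -0.15354979,  0.00977688,  0.61270173],
       [-0.12189059,  0.74242141, -0.65875119,  0.12645107],
       [ 0.09389255, -0.65209885, -0.75229733,  1.1785161 ],
       [ 0.        ,  0.        ,  0.        ,  1.        ]])}
{'t': 0.1, 'q': array([ 1.06992256,  0.4777108 ,  0.02233613,  1.55629531, -0.01151892,
        1.10929035, -0.08311082]), 'joint_vel': array([ 4.15754887e-05, -1.10644753e-03, -5.51385763e-04, -1.10655473e-03,
       -5.59550707e-04, -1.48660274e-03, -1.95633002e-04]), 'joint_torque': array([ 4.75967987e-03, -5.97761214e+01,  1.61337331e+00, -2.81953686e+01,
        1.27250736e-02,  5.02733412e-03, -7.49073524e-05]), 'eef_pos': array([ 0.25816737, -0.62313527,  0.23045143]), 'tool_rot': array([-7.62407244e-04,  9.80776992e-01,  1.95130393e-01, -1.99368381e-04]), 'contact_force': array([-0.38625458, -0.25396697,  0.14114737]), 'torque': array([-0.05319999,  0.03995628,  0.02804984]), 'grasp_force': 0.0, 'gripper_width': 1.0018630344457677} 0.0187
```

View pics/top0.png

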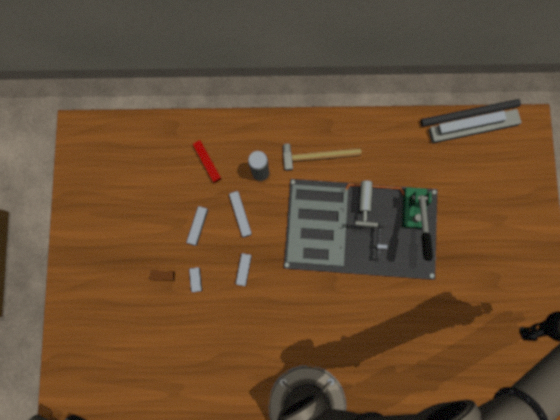

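View pics/side0.png

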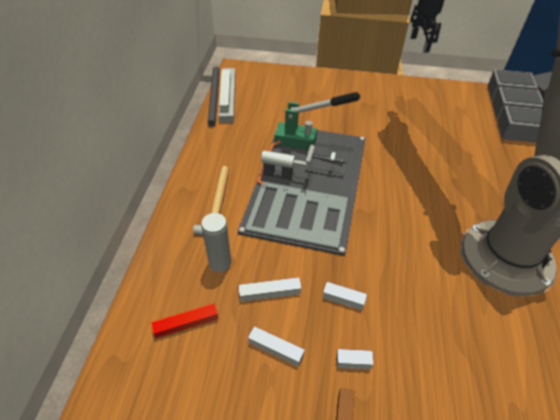

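```bash
python3 - <<'E'
import cv2,numpy as np
t=cv2.imread("pics/top0.png");s=cv2.imread("pics/side0.png")
a=cv2.resize(t[175:282,280:440],(800,535),interpolation=cv2.INTER_CUBIC)
b=cv2.resize(s[85:253,235:375],(500,600),interpolation=cv2.INTER_CUBIC)
cv2.imwrite("pics/ca.png",np.clip(a*1.8,0,255));cv2.imwrite("pics/cb.png",np.clip(b*1.5,0,255))
for n,i in(("t",t),("s",s)):
    h=cv2.cvtColor(i,cv2.COLOR_BGR2HSV)
    m=((h[...,1]<70)&(h[...,2]>115)).astype(np.uint8)
    k,l,st,c=cv2.connectedComponentsWithStats(m)
    for j in range(1,k):
        if 80<st[j,4]<3000: print(n,st[j],c[j].round(1))
E
```

```text
t [520  91  40 105 780] [548.1 120.5]
t [ 322   92  107   14 1115] [373.2  98.9]
t [432  92  25  12 209] [443.6  98. ]
t [465  93  35  11 248] [482.1  98.3]
t [  79   95  100   14 1085] [127.8 102. ]
t [187  95  21  13 196] [196.5 100.8]
t [218  95  41  12 279] [236.7 101.7]
t [261  95  48  11 372] [286.6 100.5]
t [ 432  110   89   30 1046] [478.2 123.1]
t [284 144   9  25 148] [287.6 157.2]
t [248 151  20  18 260] [257.3 159.1]
t [357 181  20  44 294] [366.2 200.2]
t [230 191  21  45 431] [240.1 213.2]
t [ 289  201   56   64 1588] [315.9 234.7]
t [187 206  20  39 360] [196.2 225. ]
t [237 253  14  33 295] [243.1 269.2]
t [ 26 262  20  42 525] [ 36.6 282.5]
t [189 267  12  25 228] [194.6 279.2]
t [  7 288  18  15 108] [ 14.9 294.9]
t [319 374  24  34 241] [332.1 387.6]
t [297 409  14  11 106] [303.8 414.8]
s [219  68  16  49 644] [227.1  91.2]
s [290 100  40  11 138] [309.6 105.6]
s [262 145  53  20 470] [286.3 156.9]
s [538 155  22  20 166] [551.6 161.6]
s [193 213  34  20 451] [211.3 223.2]
s [465 221  31  20 251] [479.7 229. ]
s [542 253  14  33 282] [549.2 272. ]
s [239 278  62  19 751] [269.2 286.7]
s [324 282  43  24 524] [344.9 293.2]
s [248 327  56  35 816] [276.1 344. ]
s [337 349  36  18 526] [354.7 356.8][ WARN:0@0.045] global loadsave.cpp:1063 imwrite_ Unsupported depth image for selected encoder is fallbacked to CV_8U.
```

View pics/ca.png

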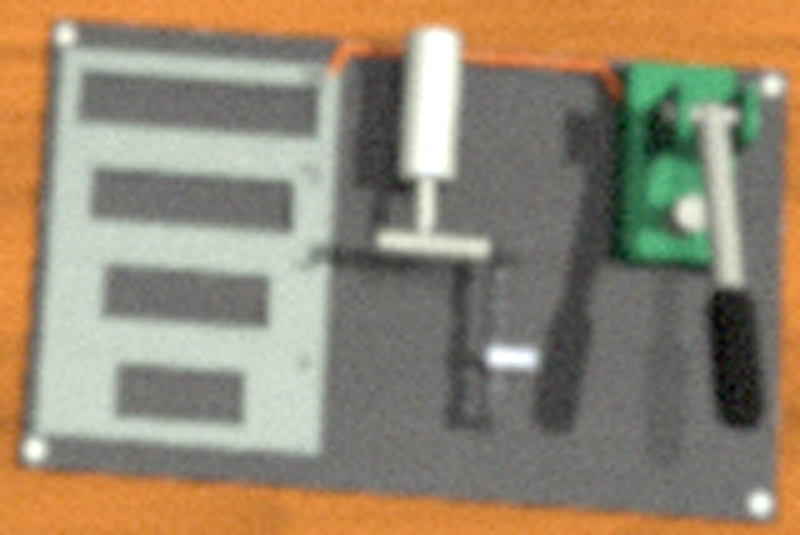

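View pics/cb.png

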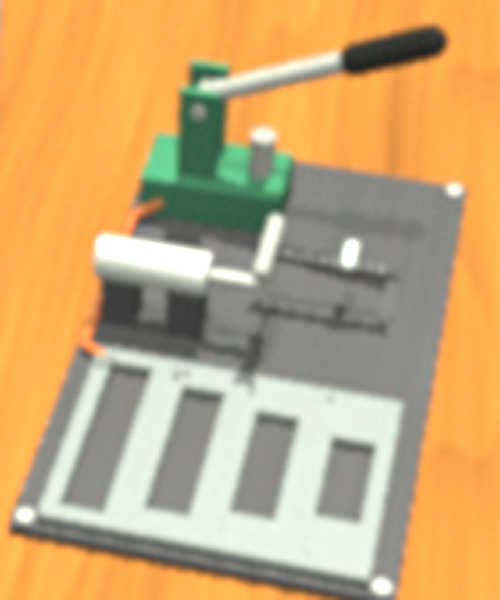

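```bash
cat > h.py <<'E'
import cv2,numpy as np
from station import bot
from scipy.optimize import least_squares
M={n:bot.camera_model(n) for n in("top","side")}
def proj(n,p):
    p=np.atleast_2d(p);c=M[n]["camera_from_world"];q=p@c[:3,:3].T+c[:3,3];q=q@M[n]["camera_matrix"].T
    return q[:,:2]/q[:,2:]
def tri(t,s):
    r=least_squares(lambda p:np.r_[proj("top",p)[0]-t,proj("side",p)[0]-s],[.6,0,.05]);return r.x,abs(r.fun).max()
def look(name=None):
    o={n:bot.read_camera(n) for n in("top","side")}
    if name:
        for n in o: cv2.imwrite(f"pics/{n}_{name}.png",o[n][:,:,::-1])
    return o
def mom(m):
    k=cv2.moments(m,binaryImage=True)
    return np.array([k["m10"]/k["m00"],k["m01"]/k["m00"],k["mu20"]/k["m00"],k["mu11"]/k["m00"],k["mu02"]/k["m00"]])
def comps(img):
    h=cv2.cvtColor(img,cv2.COLOR_RGB2HSV)
    m=((h[...,1]<75)&(h[...,2]>95)).astype(np.uint8)
    k,l,st,c=cv2.connectedComponentsWithStats(m)
    return [(c[j],st[j,4],mom((l==j).astype(np.uint8))) for j in range(1,k) if 100<st[j,4]<1500]
def hullmom(n,p,L):
    x,y,z,a=p;d=np.array([np.cos(a),np.sin(a)]);e=np.array([-d[1],d[0]])
    P=[np.r_[np.array([x,y])+i*L/2*d+j*.015*e,z+k*.015] for i in(-1,1) for j in(-1,1) for k in(-1,1)]
    h=cv2.convexHull(((proj(n,np.array(P))+.5)*16).astype(np.float32))
    k=cv2.moments(h);m=k["m00"]
    return np.array([k["m10"]/m/16-.5,k["m01"]/m/16-.5,k["mu20"]/m/256,k["mu11"]/m/256,k["mu02"]/m/256])
def bars(o,guess):
    "guess {L:(x,y,yaw)} -> {L:(x,y,z,yaw,res)}"
    C={n:comps(o[n]) for n in o};out={}
    for L,g in guess.items():
        p0=np.array([g[0],g[1],.015,g[2]]);obs={}
        for n in C:
            c=min(C[n],key=lambda c:np.hypot(*(c[0]-hullmom(n,p0,L)[:2])))
            if np.hypot(*(c[0]-hullmom(n,p0,L)[:2]))<15: obs[n]=c[2]
        f=lambda p:np.concatenate([(hullmom(n,p,L)-obs[n])*[1,1,.02,.02,.02] for n in obs]) if obs else p*0
        r=least_squares(f,p0,diff_step=1e-3,x_scale=[.1,.1,.1,1]);out[L]=(*r.x.round(4),len(obs),abs(r.fun).max().round(2))
    return out
def ray(n,uv,z):
    return least_squares(lambda p:proj(n,[p[0],p[1],z])[0]-uv,[.6,0]).x
E
python3 - <<'E'
from h import *
T=cv2.imread("pics/top0.png")[:,:,::-1].copy();S=cv2.imread("pics/side0.png")[:,:,::-1].copy();o={"top":T,"side":S}
g={}
for L,uv,a in((.075,(195,279),0.1),(.1,(243,269),-.1),(.125,(197,225),-.2),(.15,(240,214),.2)):
    g[L]=(*ray("top",uv,.03),a)
print(bars(o,g))
t=lambda x,y:np.array([x/5+280-.4,y/5+175-.4]); s=lambda x,y:np.array([x/3.571+235-.36,y/3.571+85-.36])
for n,a,b in(("barmid",t(434,243.5),s(268,245)),("bar+",t(377,240),s(262,270)),("bar-",t(491,247),s(275,218)),("rider",t(513,357),s(350,252)),("grip",t(736,358),s(395,50)),
 ("scr-x-y",t(760,503),s(455,189)),("scr+x+y",t(65,35),s(26,514)),("scr-x+y",t(34,450),s(381,586))):print(n,tri(a,b))
print("scr+x-y",ray("top",t(772,84),.013))
# pockets: soft dark blobs
for n,(x0,y0,x1,y1) in {"top":(286,183,346,267),"side":(248,183,348,240)}.items():
    im=cv2.resize(cv2.cvtColor(o[n],cv2.COLOR_RGB2GRAY)[y0:y1,x0:x1],None,fx=8,fy=8,interpolation=cv2.INTER_CUBIC)
    th,m=cv2.threshold(cv2.GaussianBlur(im,(9,9),0),0,255,cv2.THRESH_BINARY_INV+cv2.THRESH_OTSU)
    k,l,st,c=cv2.connectedComponentsWithStats(m);print(n,th)
    for j in range(1,k):
        if st[j,4]>3000: 
            uv=c[j]/8+[x0,y0]-.44; print(st[j,:5]/8,uv.round(2),ray(n,uv,.022).round(4))
E
```

```text
{0.075: (np.float64(0.394), np.float64(0.3549), np.float64(0.0145), np.float64(0.1579), 2, np.float64(0.34)), 0.1: (np.float64(0.4246), np.float64(0.1991), np.float64(0.014), np.float64(-0.208), 2, np.float64(0.19)), 0.125: (np.float64(0.5703), np.float64(0.353), np.float64(0.0167), np.float64(-0.292), 2, np.float64(0.26)), 0.15: (np.float64(0.6082), np.float64(0.2107), np.float64(0.0143), np.float64(0.3014), 2, np.float64(0.2))}
barmid (array([ 0.55736143, -0.19032247,  0.11373382]), np.float64(0.2096647835327019))
bar+ (array([ 0.55887974, -0.15447433,  0.11890844]), np.float64(0.11351577890297904))
bar- (array([ 0.55513762, -0.22566515,  0.11241277]), np.float64(0.25416400526594884))
rider (array([ 0.49062604, -0.24472107,  0.06788268]), np.float64(0.12858965199720274))
grip (array([ 0.47550873, -0.34880411,  0.20071525]), np.float64(0.13924967038596492))
scr-x-y (array([ 0.39916484, -0.41018345,  0.01352885]), np.float64(0.022713837351204802))
scr+x+y (array([0.71425131, 0.0350727 , 0.01362357]), np.float64(0.1778762548675843))
scr-x+y (array([0.43924761, 0.05831092, 0.01183783])
[... 613 characters left out ...]
3.35] [ 0.4727 -0.0363]
side 123.0
[   0.       0.      13.875   36.625 1597.25 ] [253.15 197.19] [ 0.7048 -0.0777]
[  23.375    0.      76.625   15.125 4728.875] [320.56 187.41] [ 0.5151 -0.1488]
[4.250000e+00 2.875000e+00 2.512500e+01 4.212500e+01 3.981125e+03] [264.36 206.66] [ 0.6663 -0.0469]
[  28.      10.25    21.625   35.75  3392.875] [286.35 210.67] [ 0.6024 -0.0421]
[  92.      17.125    8.      39.875 1338.875] [344.83 225.52] [ 0.4361 -0.0146]
[  51.875   17.25    18.625   29.875 2804.125] [308.72 214.67] [ 0.5384 -0.0375]
[  75.625   24.5     16.5     23.625 2204.25 ] [331.39 218.79] [ 0.4744 -0.0328]
[   0.      46.5     50.875   10.5   2176.875] [265.75 235.86] [0.6445 0.0557]
```

```bash
cat >> h.py <<'E'
def pose():
    s=bot.get_obs();w,x,y,z=s["tool_rot"];return s,np.r_[s["eef_pos"],np.degrees(2*np.arctan2(y,x))]
def chain(*W):
    "W: (x,y,z,phi deg) -> slide in mm (tool axes at start of each call) and roll"
    s,p=pose();print("t",s["t"].round(1),"at",p.round(4),"q7",s["q"][6].round(2),"w",s["gripper_width"].round(3),"F",s["contact_force"].round(1))
    p=p.copy()
    for w in W:
        d=np.array(w[:3])-p[:3];f=np.radians(p[3]);r=(w[3]-p[3]+180)%360-180
        sl=np.array([d[0]*np.cos(f)+d[1]*np.sin(f),d[0]*np.sin(f)-d[1]*np.cos(f),-d[2]])*1000
        sl=sl.round(0);ro=round(-r,1);print("slide",sl,"roll",ro)
        p[:3]+=[(sl[0]*np.cos(f)+sl[1]*np.sin(f))/1000,(sl[0]*np.sin(f)-sl[1]*np.cos(f))/1000,-sl[2]/1000];p[3]-=ro
E
python3 -c "
from h import *
chain((.30,-.60,.30,22.5),(.54,-.36,.30,22.5),(.60,-.04,.30,22.5),(.50,.25,.25,9),(.394,.355,.10,9))"
```

```text
Traceback (most recent call last):
  File "h.py", line 46, in chain
    s,p=pose();print("t",s["t"].round(1),"at",p.round(4),"q7",s["q"][6].round(2),"w",s["gripper_width"].round(3),"F",s["contact_force"].round(1))
                         ^^^^^^^^^^^^
AttributeError: 'float' object has no attribute 'round'
```

```bash
sed -i 's/s\["t"\].round(1)/round(s["t"],1)/;s/s\["gripper_width"\].round(3)/round(float(s["gripper_width"]),3)/' h.py
python3 -c "
from h import *
chain((.30,-.60,.30,22.5),(.54,-.36,.30,22.5),(.60,-.04,.30,22.5),(.50,.25,.25,9),(.394,.355,.10,9))"
```

```text
t 0.1 at [ 0.2582 -0.6231  0.2305 22.5047] q7 -0.08 w 1.002 F [-0.4 -0.3  0.1]
slide [ 48.  -5. -70.] roll 0.0
slide [ 313. -130.    0.] roll 0.0
slide [ 178. -273.    0.] roll 0.0
slide [  19. -306.   50.] roll 13.5
slide [ -89. -120.  150.] roll 0.0
```

Emit:
{"name": "send_rows", "arguments": {
  "slide": [
    [10,-1,-15],
    [25,-3,-35],
    [48,-5,-70],
    [60,-10,-70],
    [90,-22,-70],
    [120,-35,-70],
    [150,-47,-70],
    [180,-60,-70]
  ],
  "roll": [0,0,0,0,0,0,0,0],
  "claw": [0.7,0.7,0.7,0.7,0.7,0.7,0.7,0.7]
}}

```text
t: 0.77
eef_pos: [0.4026, -0.498, 0.301]
tool_rot: [-0.0, 0.981, 0.195, -0.0]
contact_force: [0.4, -0.8, -0.7]
gripper_width: 0.7
grasp_force: 0.0
```

Emit:
{"name": "send_rows", "arguments": {
  "slide": [
    [35,-15,0],
    [70,-30,0],
    [105,-45,0],
    [140,-58,0],
    [181,-75,0],
    [195,-105,0],
    [210,-140,0],
    [225,-175,0]
  ],
  "roll": [0,0,0,0,0,0,0,0],
  "claw": [0.7,0.7,0.7,0.7,0.7,0.7,0.7,0.7]
}}

```text
t: 1.43
eef_pos: [0.5428, -0.2494, 0.3006]
tool_rot: [-0.0, 0.981, 0.195, -0.0]
contact_force: [0.9, 0.1, -0.6]
gripper_width: 0.697
grasp_force: 0.0
```

Emit:
{"name": "send_rows", "arguments": {
  "slide": [
    [17,-30,0],
    [40,-60,0],
    [60,-95,0],
    [80,-130,0],
    [100,-150,0],
    [134,-173,0],
    [134,-173,0],
    [134,-173,0]
  ],
  "roll": [0,0,0,0,0,0,0,0],
  "claw": [0.7,0.7,0.7,0.7,0.7,0.7,0.7,0.7]
}}

```text
t: 2.1
eef_pos: [0.6007, -0.0371, 0.3008]
tool_rot: [-0.001, 0.98, 0.198, -0.0]
contact_force: [-0.3, -0.9, -0.6]
gripper_width: 0.696
grasp_force: 0.0
```

```bash
python3 -c "
from h import *
chain((.50,.25,.25,9),(.394,.355,.10,9))
print(bars(look(),{.075:(.394,.355,.158)}))"
```

```text
t 2.1 at [ 0.6007 -0.0371  0.3008 22.8181] q7 -1.29 w 0.696 F [-0.3 -0.9 -0.6]
slide [  19. -304.   51.] roll 13.8
slide [ -89. -120.  150.] roll 0.0
{0.075: (np.float64(0.394), np.float64(0.355), np.float64(0.0144), np.float64(0.1729), 2, np.float64(0.37))}
```

Emit:
{"name": "send_rows", "arguments": {
  "slide": [
    [2,-38,6],
    [5,-77,12],
    [7,-115,19],
    [10,-154,25],
    [12,-192,32],
    [14,-230,38],
    [17,-270,45],
    [19,-304,51]
  ],
  "roll": [2,4,6,8,10,12,13,13.5],
  "claw": [0.7,0.7,0.7,0.7,0.7,0.7,0.7,0.7]
}}

```text
t: 2.87
eef_pos: [0.5006, 0.2482, 0.2501]
tool_rot: [0.0, 0.997, 0.077, 0.0]
contact_force: [0.4, 0.4, 0.3]
gripper_width: 0.696
grasp_force: 0.0
```

Emit:
{"name": "send_rows", "arguments": {
  "slide": [
    [-15,-20,25],
    [-30,-40,50],
    [-45,-60,75],
    [-60,-80,100],
    [-75,-102,127],
    [-89,-120,150],
    [-89,-120,150],
    [-89,-120,150]
  ],
  "roll": [0,0,0,0,0,0,0,0],
  "claw": [0.7,0.7,0.7,0.7,0.7,0.7,0.7,0.7]
}}

```text
t: 3.53
eef_pos: [0.3939, 0.3511, 0.0992]
tool_rot: [0.001, 0.997, 0.079, -0.001]
contact_force: [-0.9, -0.7, 0.8]
gripper_width: 0.698
grasp_force: 0.0
```

```bash
python3 -c "
from h import *
chain((.394,.355,.012,9.5))
print(bars(look('g1'),{.075:(.394,.355,.158)}))"
```

```text
t 3.5 at [0.3939 0.3511 0.0992 9.0431] q7 -2.48 w 0.698 F [-0.9 -0.7  0.8]
slide [ 1. -4. 87.] roll -0.5
{0.075: (np.float64(0.3919), np.float64(0.3295), np.float64(-0.0531), np.float64(-0.0674), 1, np.float64(0.05))}
```

Emit:
{"name": "send_rows", "arguments": {
  "slide": [
    [1,-4,15],
    [1,-4,32],
    [1,-4,50],
    [1,-4,65],
    [1,-4,78],
    [1,-4,87],
    [1,-4,87],
    [1,-4,87]
  ],
  "roll": [-0.5,-0.5,-0.5,-0.5,-0.5,-0.5,-0.5,-0.5],
  "claw": [0.7,0.7,0.7,0.7,0.7,0.7,0.7,0.7]
}}

```text
t: 4.3
eef_pos: [0.3962, 0.3559, 0.0138]
tool_rot: [0.0, 0.997, 0.082, 0.0]
contact_force: [0.0, 0.0, -0.5]
gripper_width: 0.701
grasp_force: 0.0
```

Emit:
{"name": "send_rows", "arguments": {
  "slide": [
    [0,0,0],
    [0,0,0],
    [0,0,0],
    [0,0,0],
    [0,0,0],
    [0,0,0],
    [0,0,0],
    [0,0,0]
  ],
  "roll": [0,0,0,0,0,0,0,0],
  "claw": [0.2,0.2,0.2,0.2,0.2,0.2,0.2,0.2],
  "force": 80
}}

```text
t: 4.97
eef_pos: [0.3959, 0.3568, 0.0147]
tool_rot: [-0.0, 0.997, 0.083, 0.001]
contact_force: [-1.3, -1.6, 6.9]
gripper_width: 0.329
grasp_force: 78.9
```

Emit:
{"name": "send_rows", "arguments": {
  "slide": [
    [0,0,-10],
    [0,0,-25],
    [0,0,-45],
    [0,0,-65],
    [0,0,-85],
    [0,0,-100],
    [0,0,-100],
    [0,0,-100]
  ],
  "roll": [0,0,0,0,0,0,0,0],
  "claw": [0.2,0.2,0.2,0.2,0.2,0.2,0.2,0.2]
}}

```text
t: 5.63
eef_pos: [0.3954, 0.3567, 0.1142]
tool_rot: [-0.001, 0.997, 0.083, 0.001]
contact_force: [0.4, 0.0, -2.8]
gripper_width: 0.331
grasp_force: 79.2
```

```bash
python3 -c "
from h import *
chain((.47,.20,.16,50),(.4735,-.0345,.12,85.2),(.4735,-.0345,.06,85.2))
"
```

```text
t 5.6 at [0.3954 0.3567 0.1142 9.5051] q7 -2.47 w 0.331 F [ 0.4  0.  -2.8]
slide [ 48. 167. -46.] roll -40.5
slide [-178.  153.   40.] roll -35.2
slide [ 0.  0. 60.] roll 0.0
```

Emit:
{"name": "send_rows", "arguments": {
  "slide": [
    [5,15,-6],
    [12,40,-12],
    [20,65,-18],
    [27,92,-25],
    [34,120,-32],
    [40,140,-40],
    [45,158,-46],
    [48,167,-46]
  ],
  "roll": [-3,-8,-14,-20,-27,-33,-38,-40.5],
  "claw": [0.2,0.2,0.2,0.2,0.2,0.2,0.2,0.2]
}}

```text
t: 6.3
eef_pos: [0.4708, 0.1965, 0.1589]
tool_rot: [0.001, 0.906, 0.423, -0.001]
contact_force: [0.5, 0.1, -2.8]
gripper_width: 0.326
grasp_force: 79.3
```

Emit:
{"name": "send_rows", "arguments": {
  "slide": [
    [-20,17,0],
    [-48,41,0],
    [-75,65,5],
    [-103,89,12],
    [-130,112,20],
    [-155,133,30],
    [-170,146,38],
    [-178,153,40]
  ],
  "roll": [-4,-9,-15,-20,-26,-31,-34,-35.2],
  "claw": [0.2,0.2,0.2,0.2,0.2,0.2,0.2,0.2]
}}

```text
t: 6.97
eef_pos: [0.4703, -0.039, 0.1166]
tool_rot: [-0.001, 0.737, 0.676, -0.002]
contact_force: [0.5, 0.4, -2.6]
gripper_width: 0.34
grasp_force: 52.6
```

Emit:
{"name": "send_rows", "arguments": {
  "slide": [
    [0,0,10],
    [0,0,20],
    [0,0,35],
    [0,0,50],
    [0,0,60],
    [0,0,60],
    [0,0,60],
    [0,0,60]
  ],
  "roll": [0,0,0,0,0,0,0,0],
  "claw": [0.2,0.2,0.2,0.2,0.2,0.2,0.2,0.2]
}}

```text
t: 7.63
eef_pos: [0.4731, -0.0343, 0.0596]
tool_rot: [0.0, 0.736, 0.677, 0.0]
contact_force: [-0.7, -1.0, -1.1]
gripper_width: 0.331
grasp_force: 83.9
```

```bash
python3 -c "
from h import *
chain((.4737,-.0327,.045,85.2),(.4737,-.0327,.0267,85.2))
o=look('p1')
a=cv2.resize(o['top'][175:282,280:360],(450,600),interpolation=cv2.INTER_CUBIC)
b=cv2.resize(o['side'][160:255,265:365],(632,600),interpolation=cv2.INTER_CUBIC)[:,200:550]
cv2.imwrite('pics/p1.png',np.clip(np.hstack([a,b])[:,:,::-1]*1.5,0,255).astype(np.uint8))
"
```

```text
t 7.6 at [ 4.73100e-01 -3.43000e-02  5.96000e-02  8.52618e+01] q7 -0.49 w 0.331 F [-0.7 -1.  -1.1]
slide [ 2.  0. 15.] roll 0.1
slide [-0.  0. 18.] roll -0.0
```

View pics/p1.png

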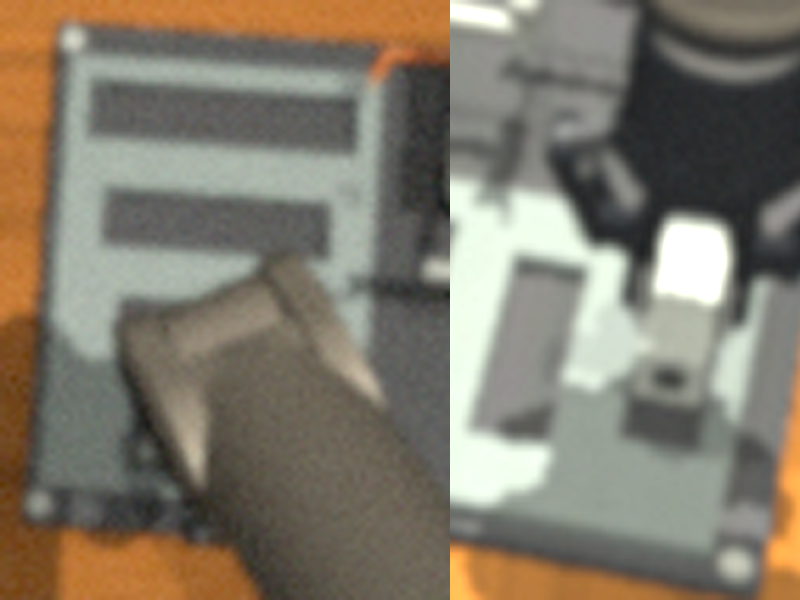

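```bash
python3 -c "
from h import *
f=np.radians(85.2);u=np.array([np.cos(f),np.sin(f)]);v=np.array([u[1],-u[0]])
for nm,c,zs,h in(('bar',np.array([.473,-.036]),(.045,.075),.015),('pocket',np.array([.4735,-.0345]),(.022,),.0175)):
  for z in zs:
    for L in ((.0375,-.0375) if nm=='bar' else (.0415,-.0415)):
      for w in(-h,h):
        p=proj('side',np.r_[c+u*L+v*w,z])[0]; print(nm,z,L,w,((p+.42-[265,160])*6.32+[250,0]).round(0))
"
```

```text
bar 0.045 0.0375 -0.015 [703. 406.]
bar 0.045 0.0375 0.015 [633. 393.]
bar 0.045 -0.0375 -0.015 [728. 279.]
bar 0.045 -0.0375 0.015 [661. 267.]
bar 0.075 0.0375 -0.015 [710. 361.]
bar 0.075 0.0375 0.015 [639. 348.]
bar 0.075 -0.0375 -0.015 [736. 233.]
bar 0.075 -0.0375 0.015 [668. 221.]
pocket 0.022 0.0415 -0.0175 [700. 451.]
pocket 0.022 0.0415 0.0175 [619. 435.]
pocket 0.022 -0.0415 -0.0175 [728. 310.]
pocket 0.022 -0.0415 0.0175 [651. 296.]
```

Emit:
{"name": "send_rows", "arguments": {
  "slide": [
    [2,0,5],
    [2,0,10],
    [2,0,15],
    [2,0,19],
    [2,0,23],
    [2,0,27],
    [2,0,30],
    [2,0,32]
  ],
  "roll": [0,0,0,0,0,0,0,0],
  "claw": [0.2,0.2,0.2,0.2,0.2,0.2,0.2,0.2]
}}

```text
t: 8.4
eef_pos: [0.4727, -0.033, 0.0268]
tool_rot: [-0.0, 0.736, 0.677, -0.0]
contact_force: [0.1, 0.9, -1.5]
gripper_width: 0.327
grasp_force: 83.9
```

```bash
python3 -c "
from h import *
chain()"
```

```text
t 8.4 at [ 4.72700e-01 -3.30000e-02  2.68000e-02  8.52053e+01] q7 -0.54 w 0.327 F [ 0.1  0.9 -1.5]
```

Emit:
{"name": "send_rows", "arguments": {
  "slide": [
    [0,0,1],
    [0,0,1],
    [0,0,1],
    [0,0,1],
    [0,0,1],
    [0,0,1],
    [0,0,1],
    [0,0,1]
  ],
  "roll": [0,0,0,0,0,0,0,0],
  "claw": [0.2,0.2,0.55,0.55,0.55,0.55,0.55,0.55]
}}

```text
t: 9.07
eef_pos: [0.473, -0.0331, 0.0263]
tool_rot: [0.0, 0.736, 0.677, 0.0]
contact_force: [0.6, -0.2, -0.3]
gripper_width: 0.545
grasp_force: 0.0
```

Emit:
{"name": "send_rows", "arguments": {
  "slide": [
    [0,0,-10],
    [0,0,-30],
    [0,0,-60],
    [0,0,-95],
    [0,0,-130],
    [0,0,-150],
    [0,0,-150],
    [0,0,-150]
  ],
  "roll": [0,0,0,0,0,0,0,0],
  "claw": [0.55,0.55,0.55,0.55,0.55,0.6,0.7,0.7]
}}

```text
t: 9.73
eef_pos: [0.4737, -0.0332, 0.1779]
tool_rot: [0.001, 0.736, 0.677, 0.001]
contact_force: [-0.5, 0.5, 0.2]
gripper_width: 0.701
grasp_force: 0.0
```

```bash
python3 -c "
from h import *
o=look('p1b')
b=bars(o,{.1:(.4246,.1991,-.208),.125:(.5703,.353,-.292),.15:(.6082,.2107,.3)});print(b)
x,y,a=b[.1][0],b[.1][1],np.degrees(b[.1][3])
chain((x,y,.12,a),(x,y,.013,a))
a=cv2.resize(o['side'][160:255,265:365],(632,600),interpolation=cv2.INTER_CUBIC)
cv2.imwrite('pics/p1b.png',np.clip(a[:,:,::-1]*1.4,0,255).astype(np.uint8))
"
```

```text
{0.1: (np.float64(0.4249), np.float64(0.1991), np.float64(0.0155), np.float64(-0.2339), 2, np.float64(0.36)), 0.125: (np.float64(0.5702), np.float64(0.3531), np.float64(0.0162), np.float64(-0.2938), 2, np.float64(0.26)), 0.15: (np.float64(0.6081), np.float64(0.2108), np.float64(0.0142), np.float64(0.3007), 2, np.float64(0.24))}
t 9.8 at [ 4.72100e-01 -3.32000e-02  1.75800e-01  8.52003e+01] q7 -0.34 w 0.696 F [-0.6 -0.6  0.4]
slide [228. -66.  56.] roll 98.6
slide [ -0.   1. 107.] roll 0.0
```

View pics/p1b.png

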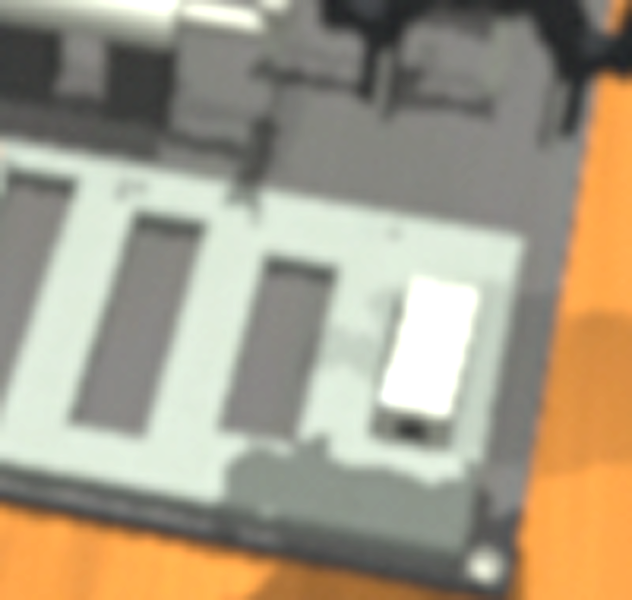

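```bash
python3 -c "
from h import *
chain((.4248,.1991,.12,140.2),(.4248,.1991,.06,167.2),(.4248,.1991,.014,167.2))
"
```

```text
t 9.8 at [ 4.72100e-01 -3.32000e-02  1.75800e-01  8.52003e+01] q7 -0.34 w 0.696 F [-0.6 -0.6  0.4]
slide [228. -67.  56.] roll -55.0
slide [-1. -0. 60.] roll -27.0
slide [ 0.  0. 46.] roll 0.0
```

Emit:
{"name": "send_rows", "arguments": {
  "slide": [
    [25,-7,0],
    [60,-17,0],
    [95,-27,5],
    [130,-37,15],
    [165,-48,27],
    [195,-57,40],
    [217,-63,50],
    [228,-67,56]
  ],
  "roll": [-6,-13,-20,-27,-34,-41,-48,-55],
  "claw": [0.7,0.7,0.7,0.7,0.7,0.7,0.7,0.7]
}}

```text
t: 10.5
eef_pos: [0.4227, 0.2028, 0.1183]
tool_rot: [-0.002, 0.335, 0.942, -0.0]
contact_force: [0.3, -0.1, 0.9]
gripper_width: 0.699
grasp_force: 0.0
```

Emit:
{"name": "send_rows", "arguments": {
  "slide": [
    [-1,0,8],
    [-1,0,20],
    [-1,0,32],
    [-1,0,44],
    [-1,0,54],
    [-1,0,60],
    [-1,0,60],
    [-1,0,60]
  ],
  "roll": [-6,-13,-20,-25,-27,-27,-27,-27],
  "claw": [0.7,0.7,0.7,0.7,0.7,0.7,0.7,0.7]
}}

```text
t: 11.17
eef_pos: [0.4253, 0.1991, 0.0597]
tool_rot: [-0.001, 0.112, 0.994, -0.0]
contact_force: [0.2, -0.1, -0.4]
gripper_width: 0.698
grasp_force: 0.0
```

```bash
python3 -c "
from h import *
chain((.4248,.1991,.014,167.2))
look('g2')
"
```

```text
t 11.2 at [4.253000e-01 1.991000e-01 5.970000e-02 1.671615e+02] q7 0.2 w 0.698 F [ 0.2 -0.1 -0.4]
slide [ 1. -0. 46.] roll -0.0
```

View pics/side_g2.png

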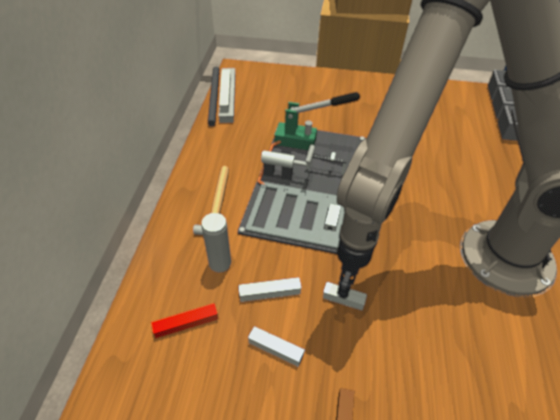

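Bar 1 sits in pocket 1; the gripper is over the middle of bar 2 at about (345,293). Descend, grip, lift.

Emit:
{"name": "send_rows", "arguments": {
  "slide": [
    [0,0,10],
    [0,0,20],
    [0,0,32],
    [0,0,42],
    [0,0,46],
    [0,0,46],
    [0,0,46],
    [0,0,46]
  ],
  "roll": [0,0,0,0,0,0,0,0],
  "claw": [0.7,0.7,0.7,0.7,0.7,0.7,0.2,0.2]
}}

```text
t: 11.93
eef_pos: [0.4262, 0.1994, 0.0146]
tool_rot: [0.0, 0.111, 0.994, 0.0]
contact_force: [-0.3, -0.1, -0.6]
gripper_width: 0.429
grasp_force: 0.0
```

Emit:
{"name": "send_rows", "arguments": {
  "slide": [
    [0,0,0],
    [0,0,0],
    [0,0,0],
    [0,0,0],
    [0,0,0],
    [0,0,0],
    [0,0,0],
    [0,0,0]
  ],
  "roll": [0,0,0,0,0,0,0,0],
  "claw": [0.2,0.2,0.2,0.2,0.2,0.2,0.2,0.2]
}}

```text
t: 12.6
eef_pos: [0.4264, 0.1995, 0.0151]
tool_rot: [0.001, 0.111, 0.994, 0.0]
contact_force: [-0.4, 0.3, 4.3]
gripper_width: 0.328
grasp_force: 79.3
```

Emit:
{"name": "send_rows", "arguments": {
  "slide": [
    [0,0,-10],
    [0,0,-25],
    [0,0,-45],
    [0,0,-65],
    [0,0,-85],
    [0,0,-100],
    [0,0,-110],
    [0,0,-110]
  ],
  "roll": [0,0,0,0,0,0,0,0],
  "claw": [0.2,0.2,0.2,0.2,0.2,0.2,0.2,0.2]
}}

```text
t: 13.27
eef_pos: [0.427, 0.1996, 0.1264]
tool_rot: [0.002, 0.112, 0.994, 0.001]
contact_force: [-0.3, 0.2, -1.8]
gripper_width: 0.326
grasp_force: 79.1
```

```bash
python3 -c "
from h import *
chain((.51,.06,.125,120),(.5375,-.0396,.10,85.2),(.5375,-.0396,.05,85.2))
"
```

```text
t 13.3 at [4.270000e-01 1.996000e-01 1.264000e-01 1.671815e+02] q7 0.32 w 0.326 F [-0.3  0.2 -1.8]
slide [-112. -118.    1.] roll 47.2
slide [-100.  -26.   25.] roll 34.8
slide [ 0. -0. 50.] roll -0.0
```

Emit:
{"name": "send_rows", "arguments": {
  "slide": [
    [-10,-10,0],
    [-25,-27,0],
    [-42,-45,0],
    [-60,-63,0],
    [-78,-82,0],
    [-95,-100,0],
    [-106,-112,0],
    [-112,-118,0]
  ],
  "roll": [4,10,17,24,31,38,44,47.2],
  "claw": [0.2,0.2,0.2,0.2,0.2,0.2,0.2,0.2]
}}

```text
t: 13.93
eef_pos: [0.5094, 0.0561, 0.1232]
tool_rot: [-0.0, 0.504, 0.864, -0.001]
contact_force: [0.5, -0.7, -2.0]
gripper_width: 0.33
grasp_force: 79.1
```

Emit:
{"name": "send_rows", "arguments": {
  "slide": [
    [-15,-4,3],
    [-35,-9,8],
    [-55,-14,14],
    [-75,-20,19],
    [-90,-24,23],
    [-101,-26,25],
    [-101,-26,25],
    [-101,-26,25]
  ],
  "roll": [5,11,18,25,31,34.8,34.8,34.8],
  "claw": [0.2,0.2,0.2,0.2,0.2,0.2,0.2,0.2]
}}

```text
t: 14.6
eef_pos: [0.5364, -0.0413, 0.0984]
tool_rot: [-0.001, 0.736, 0.677, -0.001]
contact_force: [0.0, 0.9, -1.6]
gripper_width: 0.329
grasp_force: 79.0
```

Emit:
{"name": "send_rows", "arguments": {
  "slide": [
    [0,0,8],
    [0,0,18],
    [0,0,28],
    [0,0,38],
    [0,0,46],
    [0,0,50],
    [0,0,50],
    [0,0,50]
  ],
  "roll": [0,0,0,0,0,0,0,0],
  "claw": [0.2,0.2,0.2,0.2,0.2,0.2,0.2,0.2]
}}

```text
t: 15.27
eef_pos: [0.537, -0.0411, 0.049]
tool_rot: [-0.0, 0.736, 0.677, -0.0]
contact_force: [0.5, -0.3, -1.7]
gripper_width: 0.329
grasp_force: 79.0
```

```bash
python3 -c "
from h import *
chain((.5375,-.041,.0265,85.2))
"
```

```text
t 15.3 at [ 5.37000e-01 -4.11000e-02  4.90000e-02  8.52201e+01] q7 -0.48 w 0.329 F [ 0.5 -0.3 -1.7]
slide [ 0.  0. 23.] roll 0.0
```

Emit:
{"name": "send_rows", "arguments": {
  "slide": [
    [0,0,4],
    [0,0,8],
    [0,0,12],
    [0,0,15],
    [0,0,18],
    [0,0,20],
    [0,0,22],
    [0,0,23]
  ],
  "roll": [0,0,0,0,0,0,0,0],
  "claw": [0.2,0.2,0.2,0.2,0.2,0.2,0.2,0.2]
}}

```text
t: 15.93
eef_pos: [0.5371, -0.0412, 0.0271]
tool_rot: [0.0, 0.736, 0.677, -0.0]
contact_force: [-7.6, -0.1, 21.3]
gripper_width: 0.331
grasp_force: 81.8
```

Emit:
{"name": "send_rows", "arguments": {
  "slide": [
    [0,0,0],
    [0,0,0],
    [0,0,0],
    [0,0,0],
    [0,0,0],
    [0,0,0],
    [0,0,0],
    [0,0,0]
  ],
  "roll": [0,0,0,0,0,0,0,0],
  "claw": [0.3,0.4,0.5,0.55,0.55,0.55,0.55,0.55]
}}

```text
t: 16.6
eef_pos: [0.5371, -0.0412, 0.0263]
tool_rot: [-0.0, 0.736, 0.677, 0.0]
contact_force: [0.1, -0.1, -0.5]
gripper_width: 0.547
grasp_force: 0.0
```

Emit:
{"name": "send_rows", "arguments": {
  "slide": [
    [0,0,-10],
    [0,0,-30],
    [0,0,-60],
    [0,0,-95],
    [0,0,-130],
    [0,0,-150],
    [0,0,-150],
    [0,0,-150]
  ],
  "roll": [0,0,0,0,0,0,0,0],
  "claw": [0.55,0.55,0.55,0.55,0.55,0.6,0.7,0.7]
}}

```text
t: 17.27
eef_pos: [0.5379, -0.0413, 0.1781]
tool_rot: [0.001, 0.736, 0.677, 0.001]
contact_force: [-0.4, 0.3, -1.5]
gripper_width: 0.703
grasp_force: 0.0
```

```bash
python3 -c "
from h import *
o=look('p2b')
b=bars(o,{.125:(.5703,.353,-.292),.15:(.6082,.2107,.3)});print(b)
x,y,a=b[.125][0],b[.125][1],180+np.degrees(b[.125][3])
chain((x-.02,y-.05,.12,140),(x,y,.06,a),(x,y,.014,a))
print(bars(o,{.075:(.473,-.0345,1.487),.1:(.5375,-.04,1.487)}))
a=cv2.resize(o['side'][160:255,265:365],(632,600),interpolation=cv2.INTER_CUBIC)
cv2.imwrite('pics/p2b.png',np.clip(a[:,:,::-1]*1.4,0,255).astype(np.uint8))
"
```

```text
{0.125: (np.float64(0.5701), np.float64(0.3531), np.float64(0.0162), np.float64(-0.2938), 2, np.float64(0.26)), 0.15: (np.float64(0.6074), np.float64(0.2104), np.float64(0.0147), np.float64(0.3191), 2, np.float64(0.22))}
t 17.4 at [ 5.36300e-01 -4.14000e-02  1.75700e-01  8.52006e+01] q7 -0.35 w 0.698 F [-0.2 -0.1 -0.2]
slide [344. -15.  56.] roll -54.8
slide [17. 52. 60.] roll -23.2
slide [ 0. -0. 46.] roll 0.0
{0.075: (np.float64(0.423), np.float64(0.0202), np.float64(0.7476), np.float64(0.3857), 1, np.float64(0.97)), 0.1: (np.float64(0.5375), np.float64(-0.04), np.float64(0.015), np.float64(1.487), 0, np.float64(0.0))}
```

View pics/p2b.png

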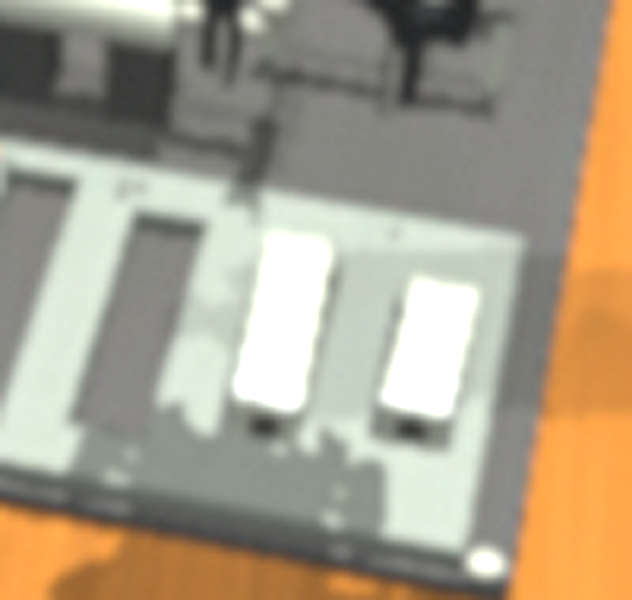

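```bash
python3 -c "
from h import *
chain((.55,.22,.15,140.2),(.5702,.3531,.06,163.2),(.5702,.3531,.014,163.2))
"
```

```text
t 17.4 at [ 5.36300e-01 -4.14000e-02  1.75700e-01  8.52006e+01] q7 -0.35 w 0.698 F [-0.2 -0.1 -0.2]
slide [262.  -8.  26.] roll -55.0
slide [ 70. 115.  90.] roll -23.0
slide [-0. -0. 46.] roll 0.0
```

Emit:
{"name": "send_rows", "arguments": {
  "slide": [
    [25,-1,3],
    [60,-2,6],
    [98,-3,10],
    [135,-4,14],
    [172,-5,18],
    [208,-6,21],
    [240,-7,24],
    [262,-8,26]
  ],
  "roll": [-6,-13,-20,-27,-34,-41,-48,-55],
  "claw": [0.7,0.7,0.7,0.7,0.7,0.7,0.7,0.7]
}}

```text
t: 18.03
eef_pos: [0.5493, 0.2241, 0.1486]
tool_rot: [-0.002, 0.336, 0.942, 0.0]
contact_force: [0.9, 0.3, 0.3]
gripper_width: 0.699
grasp_force: 0.0
```

Emit:
{"name": "send_rows", "arguments": {
  "slide": [
    [12,20,10],
    [26,43,25],
    [42,69,45],
    [56,92,65],
    [66,108,80],
    [70,115,90],
    [70,115,90],
    [70,115,90]
  ],
  "roll": [-4,-9,-14,-19,-22,-23,-23,-23],
  "claw": [0.7,0.7,0.7,0.7,0.7,0.7,0.7,0.7]
}}

```text
t: 18.7
eef_pos: [0.5701, 0.3526, 0.059]
tool_rot: [-0.001, 0.147, 0.989, -0.001]
contact_force: [-0.5, -0.5, 1.1]
gripper_width: 0.702
grasp_force: 0.0
```

```bash
python3 -c "
from h import *
chain((.5702,.3531,.014,163.2))
look('g3')
"
```

```text
t 18.7 at [5.701000e-01 3.526000e-01 5.900000e-02 1.631395e+02] q7 0.13 w 0.702 F [-0.5 -0.5  1.1]
slide [ 0.  0. 45.] roll -0.1
```

View pics/side_g3.png

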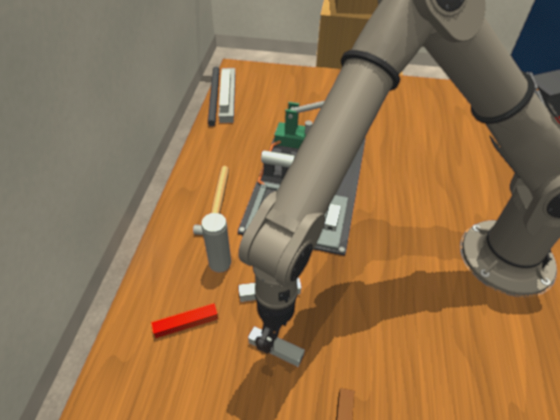

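Emit:
{"name": "send_rows", "arguments": {
  "slide": [
    [0,0,10],
    [0,0,20],
    [0,0,32],
    [0,0,42],
    [0,0,45],
    [0,0,45],
    [0,0,45],
    [0,0,45]
  ],
  "roll": [0,0,0,0,0,0,0,0],
  "claw": [0.7,0.7,0.7,0.7,0.7,0.7,0.2,0.2]
}}

```text
t: 19.47
eef_pos: [0.571, 0.3541, 0.0157]
tool_rot: [0.0, 0.146, 0.989, 0.0]
contact_force: [-0.1, -0.4, 0.3]
gripper_width: 0.434
grasp_force: 0.0
```

Emit:
{"name": "send_rows", "arguments": {
  "slide": [
    [0,0,0],
    [0,0,0],
    [0,0,0],
    [0,0,0],
    [0,0,0],
    [0,0,0],
    [0,0,0],
    [0,0,0]
  ],
  "roll": [0,0,0,0,0,0,0,0],
  "claw": [0.2,0.2,0.2,0.2,0.2,0.2,0.2,0.2]
}}

```text
t: 20.13
eef_pos: [0.5711, 0.3542, 0.0162]
tool_rot: [0.0, 0.146, 0.989, 0.0]
contact_force: [-0.2, -1.0, 6.0]
gripper_width: 0.33
grasp_force: 80.7
```

Emit:
{"name": "send_rows", "arguments": {
  "slide": [
    [0,0,-10],
    [0,0,-25],
    [0,0,-45],
    [0,0,-65],
    [0,0,-85],
    [0,0,-100],
    [0,0,-110],
    [0,0,-110]
  ],
  "roll": [0,0,0,0,0,0,0,0],
  "claw": [0.2,0.2,0.2,0.2,0.2,0.2,0.2,0.2]
}}

```text
t: 20.8
eef_pos: [0.5718, 0.3547, 0.1282]
tool_rot: [0.001, 0.146, 0.989, 0.001]
contact_force: [-0.8, 0.1, -2.3]
gripper_width: 0.327
grasp_force: 79.8
```

```bash
python3 -c "
from h import *
chain((.575,.15,.125,120),(.6014,-.0447,.10,85.2),(.6014,-.0447,.05,85.2))
"
```

```text
t 20.8 at [5.718000e-01 3.547000e-01 1.282000e-01 1.631946e+02] q7 0.18 w 0.327 F [-0.8  0.1 -2.3]
slide [ -62. -195.    3.] roll 43.2
slide [-182.  -74.   25.] roll 34.8
slide [-0. -0. 50.] roll -0.0
```

Emit:
{"name": "send_rows", "arguments": {
  "slide": [
    [-6,-18,0],
    [-14,-43,0],
    [-23,-72,0],
    [-32,-102,1],
    [-42,-133,2],
    [-52,-163,3],
    [-59,-185,3],
    [-62,-195,3]
  ],
  "roll": [4,9,15,21,28,35,40,43.2],
  "claw": [0.2,0.2,0.2,0.2,0.2,0.2,0.2,0.2]
}}

```text
t: 21.47
eef_pos: [0.5735, 0.1434, 0.1207]
tool_rot: [-0.0, 0.504, 0.864, -0.002]
contact_force: [-0.1, -0.5, -3.7]
gripper_width: 0.33
grasp_force: 79.9
```

Emit:
{"name": "send_rows", "arguments": {
  "slide": [
    [-20,-8,3],
    [-50,-20,7],
    [-82,-33,12],
    [-115,-47,17],
    [-145,-59,22],
    [-170,-69,25],
    [-182,-74,25],
    [-182,-74,25]
  ],
  "roll": [4,10,16,22,28,33,34.8,34.8],
  "claw": [0.2,0.2,0.2,0.2,0.2,0.2,0.2,0.2]
}}

```text
t: 22.13
eef_pos: [0.6001, -0.0505, 0.096]
tool_rot: [0.0, 0.738, 0.674, -0.002]
contact_force: [-0.1, -0.0, -3.4]
gripper_width: 0.322
grasp_force: 79.8
```

Emit:
{"name": "send_rows", "arguments": {
  "slide": [
    [0,0,8],
    [0,0,18],
    [0,0,28],
    [0,0,38],
    [0,0,46],
    [0,0,50],
    [0,0,50],
    [0,0,50]
  ],
  "roll": [0,0,0,0,0,0,0,0],
  "claw": [0.2,0.2,0.2,0.2,0.2,0.2,0.2,0.2]
}}

```text
t: 22.8
eef_pos: [0.6007, -0.0452, 0.047]
tool_rot: [-0.0, 0.736, 0.677, -0.0]
contact_force: [0.2, 0.7, -2.0]
gripper_width: 0.324
grasp_force: 79.9
```

```bash
python3 -c "
from h import *
chain((.6014,-.0447,.0285,85.2))
"
```

```text
t 22.8 at [ 6.00700e-01 -4.52000e-02  4.70000e-02  8.52287e+01] q7 -0.46 w 0.324 F [ 0.2  0.7 -2. ]
slide [ 1.  1. 19.] roll 0.0
```

Emit:
{"name": "send_rows", "arguments": {
  "slide": [
    [0,0.5,4],
    [0,0.5,8],
    [0,0.5,11],
    [0,0.5,14],
    [0,0.5,16],
    [0,0.5,17],
    [0,0.5,18],
    [0,0.5,18.5]
  ],
  "roll": [0,0,0,0,0,0,0,0],
  "claw": [0.2,0.2,0.2,0.2,0.2,0.2,0.2,0.2]
}}

```text
t: 23.47
eef_pos: [0.6013, -0.0456, 0.0287]
tool_rot: [0.0, 0.736, 0.677, 0.0]
contact_force: [0.6, -0.3, -3.2]
gripper_width: 0.324
grasp_force: 79.9
```

Emit:
{"name": "send_rows", "arguments": {
  "slide": [
    [0,0,0.5],
    [0,0,0.5],
    [0,0,0.5],
    [0,0,0.5],
    [0,0,0.5],
    [0,0,0.5],
    [0,0,0.5],
    [0,0,0.5]
  ],
  "roll": [0,0,0,0,0,0,0,0],
  "claw": [0.3,0.4,0.5,0.55,0.55,0.55,0.55,0.55]
}}

```text
t: 24.13
eef_pos: [0.6013, -0.0456, 0.0284]
tool_rot: [0.0, 0.736, 0.677, 0.0]
contact_force: [1.0, -1.3, 0.1]
gripper_width: 0.551
grasp_force: 0.0
```

Emit:
{"name": "send_rows", "arguments": {
  "slide": [
    [0,0,-10],
    [0,0,-30],
    [0,0,-60],
    [0,0,-95],
    [0,0,-130],
    [0,0,-150],
    [0,0,-150],
    [0,0,-150]
  ],
  "roll": [0,0,0,0,0,0,0,0],
  "claw": [0.55,0.55,0.55,0.55,0.55,0.6,0.7,0.7]
}}

```text
t: 24.8
eef_pos: [0.6021, -0.0455, 0.1804]
tool_rot: [0.001, 0.736, 0.677, 0.001]
contact_force: [-0.6, -0.2, -0.1]
gripper_width: 0.702
grasp_force: 0.0
```

```bash
python3 -c "
from h import *
o=look('p3b')
b=bars(o,{.15:(.6074,.2104,.31)});print(b)
x,y,a=b[.15][0],b[.15][1],np.degrees(b[.15][3])
chain((.605,.12,.15,50),(x,y,.06,a),(x,y,.014,a))
"
```

```text
{0.15: (np.float64(0.6081), np.float64(0.2107), np.float64(0.0141), np.float64(0.3131), 2, np.float64(0.29))}
t 24.9 at [ 6.00600e-01 -4.57000e-02  1.77800e-01  8.52005e+01] q7 -0.36 w 0.701 F [-0.2  0.6 -0.2]
slide [166.  -9.  28.] roll 35.2
slide [ 71. -56.  90.] roll 32.1
slide [-0.  0. 46.] roll -0.0
```

View pics/side_p3b.png

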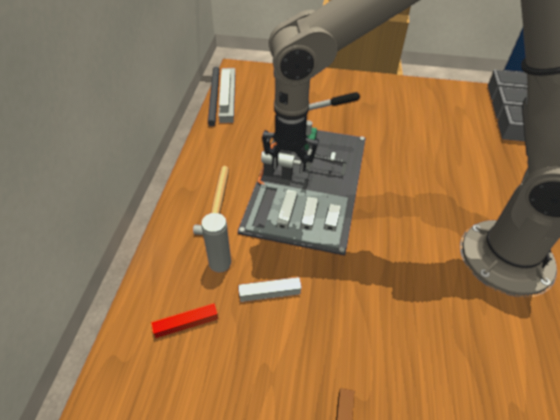

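```bash
python3 -c "
from h import *
print(ray('top',(257.5,159.5),.17),ray('side',(214,222),.17))
chain((.600,.12,.15,50),(.6085,.2105,.06,17.6))
"
```

```text
[0.74867951 0.14314351] [0.74903925 0.1470634 ]
t 24.9 at [ 6.00600e-01 -4.57000e-02  1.77800e-01  8.52005e+01] q7 -0.36 w 0.701 F [-0.2  0.6 -0.2]
slide [165. -14.  28.] roll 35.2
slide [ 75. -52.  90.] roll 32.4
```

Emit:
{"name": "send_rows", "arguments": {
  "slide": [
    [15,-1,3],
    [38,-3,6],
    [62,-5,10],
    [88,-7,15],
    [114,-10,20],
    [140,-12,24],
    [157,-13,27],
    [165,-14,28]
  ],
  "roll": [3,8,13,18,24,30,34,35.2],
  "claw": [0.7,0.7,0.7,0.7,0.7,0.7,0.7,0.7]
}}

```text
t: 25.57
eef_pos: [0.5993, 0.1238, 0.1483]
tool_rot: [-0.001, 0.906, 0.423, -0.001]
contact_force: [0.2, -0.1, 0.1]
gripper_width: 0.7
grasp_force: 0.0
```

Emit:
{"name": "send_rows", "arguments": {
  "slide": [
    [12,-9,10],
    [28,-20,25],
    [44,-31,45],
    [58,-41,65],
    [69,-48,80],
    [75,-52,90],
    [75,-52,90],
    [75,-52,90]
  ],
  "roll": [4,10,16,22,28,32.4,32.4,32.4],
  "claw": [0.7,0.7,0.7,0.7,0.7,0.7,0.7,0.7]
}}

```text
t: 26.23
eef_pos: [0.6081, 0.2108, 0.0587]
tool_rot: [0.001, 0.988, 0.155, -0.002]
contact_force: [0.3, 0.2, 0.2]
gripper_width: 0.701
grasp_force: 0.0
```

```bash
python3 -c "
from h import *
chain((.6085,.2107,.014,17.6))
look('g4')
"
```

```text
t 26.2 at [ 0.6081  0.2108  0.0587 17.8177] q7 -1.88 w 0.701 F [0.3 0.2 0.2]
slide [ 0.  0. 45.] roll 0.2
```

View pics/side_g4.png

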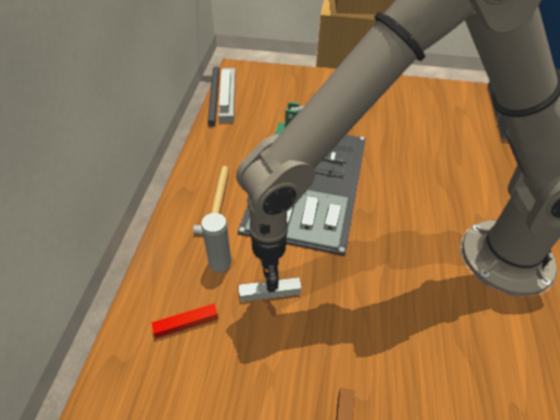

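The gripper at (271,285) straddles bar 4's middle. Grip and lift.

Emit:
{"name": "send_rows", "arguments": {
  "slide": [
    [0,0,10],
    [0,0,20],
    [0,0,32],
    [0,0,42],
    [0,0,45],
    [0,0,45],
    [0,0,45],
    [0,0,45]
  ],
  "roll": [0,0,0,0,0,0,0,0],
  "claw": [0.7,0.7,0.7,0.7,0.7,0.7,0.2,0.2]
}}

```text
t: 27.0
eef_pos: [0.6098, 0.2112, 0.0157]
tool_rot: [-0.0, 0.988, 0.153, 0.0]
contact_force: [0.9, 0.4, 1.7]
gripper_width: 0.431
grasp_force: 0.0
```

Emit:
{"name": "send_rows", "arguments": {
  "slide": [
    [0,0,0],
    [0,0,0],
    [0,0,0],
    [0,0,0],
    [0,0,0],
    [0,0,0],
    [0,0,0],
    [0,0,0]
  ],
  "roll": [0,0,0,0,0,0,0,0],
  "claw": [0.2,0.2,0.2,0.2,0.2,0.2,0.2,0.2]
}}

```text
t: 27.67
eef_pos: [0.6101, 0.2112, 0.0162]
tool_rot: [-0.0, 0.988, 0.153, 0.001]
contact_force: [-1.0, -0.3, 5.3]
gripper_width: 0.328
grasp_force: 80.2
```

Emit:
{"name": "send_rows", "arguments": {
  "slide": [
    [0,0,-10],
    [0,0,-25],
    [0,0,-45],
    [0,0,-65],
    [0,0,-85],
    [0,0,-100],
    [0,0,-110],
    [0,0,-110]
  ],
  "roll": [0,0,0,0,0,0,0,0],
  "claw": [0.2,0.2,0.2,0.2,0.2,0.2,0.2,0.2]
}}

```text
t: 28.33
eef_pos: [0.6109, 0.2116, 0.1285]
tool_rot: [-0.001, 0.988, 0.153, 0.002]
contact_force: [0.7, 0.0, -3.1]
gripper_width: 0.327
grasp_force: 79.3
```

```bash
python3 -c "
from h import *
chain((.59,.10,.125,60),(.6654,-.0502,.10,85.2),(.6654,-.0502,.05,85.2))
"
```

```text
t 28.3 at [ 0.6109  0.2116  0.1285 17.5977] q7 -1.86 w 0.327 F [ 0.7  0.  -3.1]
slide [-54. 100.   4.] roll -42.4
slide [-92. 141.  25.] roll -25.2
slide [ 0. -0. 50.] roll -0.0
```

Emit:
{"name": "send_rows", "arguments": {
  "slide": [
    [-5,9,0],
    [-12,22,0],
    [-20,37,0],
    [-28,52,1],
    [-37,68,2],
    [-45,83,3],
    [-51,95,4],
    [-54,100,4]
  ],
  "roll": [-4,-9,-15,-21,-28,-35,-40,-42.4],
  "claw": [0.2,0.2,0.2,0.2,0.2,0.2,0.2,0.2]
}}

```text
t: 29.0
eef_pos: [0.5871, 0.0958, 0.1199]
tool_rot: [0.0, 0.866, 0.501, -0.002]
contact_force: [0.4, 0.5, -2.4]
gripper_width: 0.326
grasp_force: 79.4
```

Emit:
{"name": "send_rows", "arguments": {
  "slide": [
    [-9,14,2],
    [-24,37,6],
    [-40,62,11],
    [-56,87,16],
    [-72,111,20],
    [-84,130,24],
    [-90,141,25],
    [-90,141,25]
  ],
  "roll": [-3,-7,-12,-17,-21,-24,-25.2,-25.2],
  "claw": [0.2,0.2,0.2,0.2,0.2,0.2,0.2,0.2]
}}

```text
t: 29.67
eef_pos: [0.6655, -0.0544, 0.0944]
tool_rot: [0.0, 0.738, 0.675, -0.001]
contact_force: [-1.2, -0.9, -2.7]
gripper_width: 0.326
grasp_force: 79.4
```

Emit:
{"name": "send_rows", "arguments": {
  "slide": [
    [0,0,8],
    [0,0,18],
    [0,0,28],
    [0,0,38],
    [0,0,44],
    [0,0,48],
    [0,0,48],
    [0,0,48]
  ],
  "roll": [0,0,0,0,0,0,0,0],
  "claw": [0.2,0.2,0.2,0.2,0.2,0.2,0.2,0.2]
}}

```text
t: 30.33
eef_pos: [0.6654, -0.0489, 0.0482]
tool_rot: [-0.0, 0.736, 0.677, -0.0]
contact_force: [-0.5, -0.9, -3.0]
gripper_width: 0.325
grasp_force: 79.4
```

```bash
python3 -c "
from h import *
chain((.6655,-.0484,.0285,85.2))
"
```

```text
t 30.3 at [ 6.65400e-01 -4.89000e-02  4.82000e-02  8.52225e+01] q7 -0.44 w 0.325 F [-0.5 -0.9 -3. ]
slide [ 1.  0. 20.] roll 0.0
```

Emit:
{"name": "send_rows", "arguments": {
  "slide": [
    [0,0,4],
    [0,0,8],
    [0,0,11],
    [0,0,14],
    [0,0,16.5],
    [0,0,18],
    [0,0,19],
    [0,0,19.5]
  ],
  "roll": [0,0,0,0,0,0,0,0],
  "claw": [0.2,0.2,0.2,0.2,0.2,0.2,0.2,0.2]
}}

```text
t: 31.0
eef_pos: [0.6653, -0.0491, 0.0286]
tool_rot: [-0.0, 0.736, 0.677, -0.0]
contact_force: [-0.3, 0.4, -2.8]
gripper_width: 0.328
grasp_force: 79.4
```

Emit:
{"name": "send_rows", "arguments": {
  "slide": [
    [0,0,0.5],
    [0,0,0.5],
    [0,0,0.5],
    [0,0,0.5],
    [0,0,0.5],
    [0,0,0.5],
    [0,0,0.5],
    [0,0,0.5]
  ],
  "roll": [0,0,0,0,0,0,0,0],
  "claw": [0.3,0.4,0.5,0.55,0.55,0.55,0.55,0.55]
}}

```text
t: 31.67
eef_pos: [0.6654, -0.0492, 0.0284]
tool_rot: [0.0, 0.736, 0.677, 0.0]
contact_force: [0.7, -1.2, 0.3]
gripper_width: 0.552
grasp_force: 0.0
```

Emit:
{"name": "send_rows", "arguments": {
  "slide": [
    [0,0,-10],
    [0,0,-30],
    [0,0,-65],
    [0,0,-105],
    [0,0,-145],
    [0,0,-185],
    [0,0,-225],
    [0,0,-265]
  ],
  "roll": [0,0,0,0,0,0,0,0],
  "claw": [0.55,0.55,0.55,0.55,0.55,0.4,0.2,0]
}}

```text
t: 32.33
eef_pos: [0.6648, -0.0489, 0.2964]
tool_rot: [0.0, 0.736, 0.677, 0.0]
contact_force: [0.5, 0.1, -0.6]
gripper_width: 0.131
grasp_force: 0.0
```

```bash
python3 -c "
from h import *
f=-.084;u=np.array([-np.cos(f),-np.sin(f)])
g=np.array([.4755,-.3488]);
chain((.48,-.20,.30,85.2),(.4755,-.3488,.30,85.2),(.4755,-.3488,.24,85.2))
print('grip heights',ray('top',(426.8,246.2),.206),ray('side',(345.3,98.6),.206))
o=look('p4b');a=o['side'][85:255,235:375];a=cv2.resize(a,(494,600),interpolation=cv2.INTER_CUBIC)
cv2.imwrite('pics/p4b.png',np.clip(a[:,:,::-1]*1.3,0,255).astype(np.uint8))
"
```

```text
t 32.3 at [ 6.64800e-01 -4.89000e-02  2.96400e-01  8.52327e+01] q7 -0.31 w 0.131 F [ 0.5  0.1 -0.6]
slide [-166. -172.   -4.] roll 0.0
slide [-149.    8.    0.] roll 0.0
slide [ 0.  0. 60.] roll 0.0
grip heights [ 0.47542278 -0.34742875] [ 0.47521943 -0.34116075]
```

View pics/p4b.png

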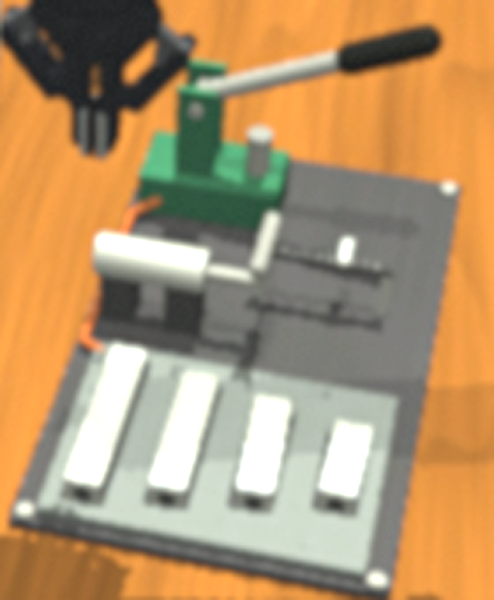

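Emit:
{"name": "send_rows", "arguments": {
  "slide": [
    [-15,-16,-2],
    [-40,-42,-4],
    [-65,-68,-4],
    [-92,-96,-4],
    [-120,-124,-4],
    [-145,-151,-4],
    [-160,-167,-4],
    [-166,-172,-4]
  ],
  "roll": [0,0,0,0,0,0,0,0],
  "claw": [0,0,0,0,0,0,0,0]
}}

```text
t: 33.1
eef_pos: [0.4767, -0.2033, 0.2974]
tool_rot: [0.0, 0.738, 0.675, -0.001]
contact_force: [-0.1, -0.4, -0.8]
gripper_width: -0.0
grasp_force: 0.0
```

Emit:
{"name": "send_rows", "arguments": {
  "slide": [
    [-20,1,0],
    [-50,3,0],
    [-80,4,5],
    [-110,6,15],
    [-132,7,28],
    [-146,8,42],
    [-146,8,55],
    [-146,8,60]
  ],
  "roll": [0,0,0,0,0,0,0,0],
  "claw": [0,0,0,0,0,0,0,0]
}}

```text
t: 33.77
eef_pos: [0.4753, -0.3457, 0.2348]
tool_rot: [-0.002, 0.736, 0.677, -0.0]
contact_force: [-0.7, 0.9, -0.0]
gripper_width: -0.0
grasp_force: 0.0
```

```bash
python3 -c "
from h import *
chain((.4755,-.346,.225,85.2))
o=look('l1');a=np.hstack([cv2.resize(o[n][v:v+100,u:u+100],(400,400),interpolation=cv2.INTER_CUBIC) for n,u,v in(('side',280,50),('top',380,175))])
cv2.imwrite('pics/l1.png',np.clip(a[:,:,::-1]*1.6,0,255).astype(np.uint8))
"
```

```text
t 33.8 at [ 0.4753 -0.3457  0.2348 85.1917] q7 0.27 w -0.0 F [-0.7  0.9 -0. ]
slide [-0.  0. 10.] roll -0.0
```

View pics/l1.png

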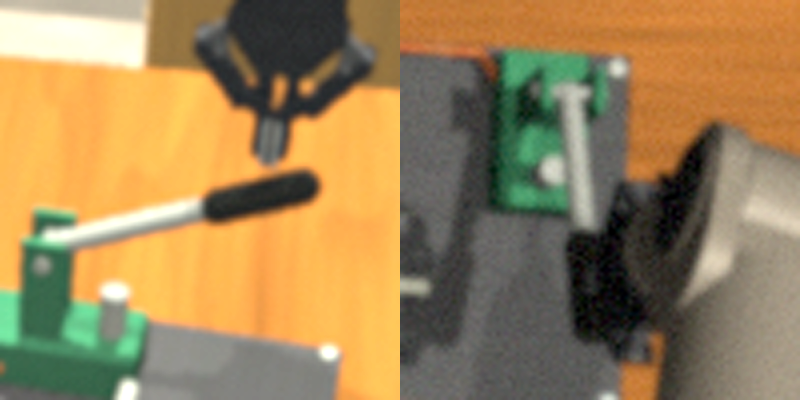

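Emit:
{"name": "send_rows", "arguments": {
  "slide": [
    [0,0,8],
    [0,0,16],
    [0,0,26],
    [0,0,38],
    [0,0,50],
    [0,0,62],
    [0,0,72],
    [0,0,80]
  ],
  "roll": [0,0,0,0,0,0,0,0],
  "claw": [0,0,0,0,0,0,0,0]
}}

```text
t: 34.53
eef_pos: [0.4755, -0.3465, 0.1574]
tool_rot: [0.0, 0.736, 0.677, -0.001]
contact_force: [-4.1, 0.3, 9.7]
gripper_width: -0.003
grasp_force: 5.1
```

Emit:
{"name": "send_rows", "arguments": {
  "slide": [
    [0,0,8],
    [0,0,16],
    [0,0,24],
    [0,0,32],
    [0,0,40],
    [0,0,46],
    [0,0,50],
    [0,0,50]
  ],
  "roll": [0,0,0,0,0,0,0,0],
  "claw": [0,0,0,0,0,0,0,0]
}}

```text
t: 35.2
eef_pos: [0.4761, -0.3467, 0.108]
tool_rot: [0.001, 0.736, 0.677, -0.0]
contact_force: [-3.0, 0.4, 13.0]
gripper_width: 0.002
grasp_force: 6.7
```

```bash
python3 -c "
from h import *
chain((.4755,-.346,.1,85.2))
o=look('l2');a=np.hstack([cv2.resize(o[n][v:v+100,u:u+100],(400,400),interpolation=cv2.INTER_CUBIC) for n,u,v in(('side',280,50),('top',380,175))])
cv2.imwrite('pics/l2.png',np.clip(a[:,:,::-1]*1.6,0,255).astype(np.uint8))
"
```

```text
t 35.2 at [ 0.4761 -0.3467  0.108  85.2075] q7 0.19 w 0.002 F [-3.   0.4 13. ]
slide [ 1. -1.  8.] roll 0.0
```

View pics/l2.png

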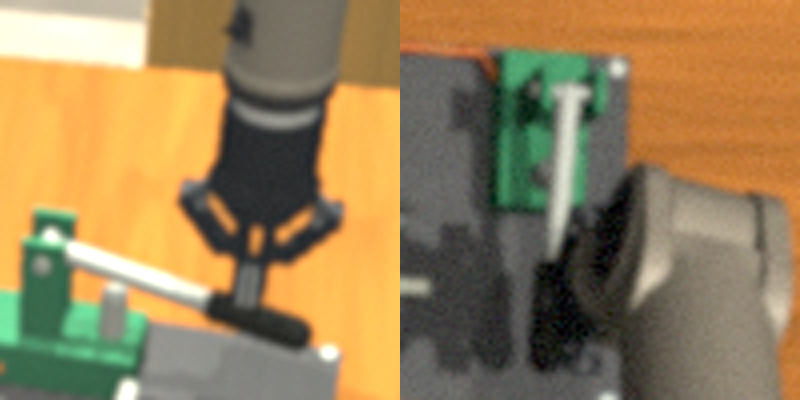

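Emit:
{"name": "send_rows", "arguments": {
  "slide": [
    [0,0,1],
    [0,0,2],
    [0,0,3],
    [0,0,4],
    [0,0,5],
    [0,0,6],
    [0,0,6],
    [0,0,6]
  ],
  "roll": [0,0,0,0,0,0,0,0],
  "claw": [0,0,0,0,0,0,0,0]
}}

```text
t: 35.97
eef_pos: [0.4768, -0.3467, 0.103]
tool_rot: [0.001, 0.736, 0.677, 0.0]
contact_force: [-3.1, 1.2, 14.3]
gripper_width: 0.003
grasp_force: 6.9
```

Emit:
{"name": "send_rows", "arguments": {
  "slide": [
    [0,0,0.5],
    [0,0,1],
    [0,0,1.5],
    [0,0,2],
    [0,0,2.5],
    [0,0,3],
    [0,0,3],
    [0,0,3]
  ],
  "roll": [0,0,0,0,0,0,0,0],
  "claw": [0,0,0,0,0,0,0,0]
}}

```text
t: 36.63
eef_pos: [0.4772, -0.3469, 0.102]
tool_rot: [0.002, 0.736, 0.677, -0.0]
contact_force: [-7.6, 3.8, 28.2]
gripper_width: -0.003
grasp_force: 15.0
```

Emit:
{"name": "send_rows", "arguments": {
  "slide": [
    [0,0,0.5],
    [0,0,1],
    [0,0,1.5],
    [0,0,2],
    [0,0,2],
    [0,0,2],
    [0,0,2],
    [0,0,2]
  ],
  "roll": [0,0,0,0,0,0,0,0],
  "claw": [0,0,0,0,0,0,0,0]
}}

```text
t: 37.3
eef_pos: [0.4774, -0.3469, 0.1014]
tool_rot: [0.002, 0.736, 0.677, -0.0]
contact_force: [-11.8, 6.2, 41.1]
gripper_width: -0.004
grasp_force: 21.0
```

Emit:
{"name": "send_rows", "arguments": {
  "slide": [
    [0,0,-10],
    [0,0,-30],
    [0,0,-55],
    [0,0,-80],
    [0,0,-105],
    [0,0,-125],
    [0,0,-138],
    [0,0,-141]
  ],
  "roll": [0,0,0,0,0,0,0,0],
  "claw": [0,0,0,0,0,0,0,0]
}}

```text
t: 37.97
eef_pos: [0.477, -0.3467, 0.2395]
tool_rot: [0.002, 0.736, 0.677, 0.0]
contact_force: [0.6, -0.1, -0.1]
gripper_width: 0.0
grasp_force: 0.0
```

Emit:
{"name": "send_rows", "arguments": {
  "slide": [
    [0,0,0],
    [0,0,0],
    [0,0,0],
    [0,0,0],
    [0,0,8],
    [0,0,20],
    [0,0,35],
    [0,0,50]
  ],
  "roll": [0,0,0,0,0,0,0,0],
  "claw": [0,0,0,0,0,0,0,0]
}}

```text
t: 38.63
eef_pos: [0.476, -0.3468, 0.1867]
tool_rot: [0.0, 0.736, 0.677, -0.0]
contact_force: [-1.9, 0.5, 9.3]
gripper_width: 0.002
grasp_force: 4.2
```

Emit:
{"name": "send_rows", "arguments": {
  "slide": [
    [0,0,17],
    [0,0,34],
    [0,0,50],
    [0,0,65],
    [0,0,77],
    [0,0,84],
    [0,0,87],
    [0,0,89]
  ],
  "roll": [0,0,0,0,0,0,0,0],
  "claw": [0,0,0,0,0,0,0,0]
}}

```text
t: 39.3
eef_pos: [0.4773, -0.3471, 0.1012]
tool_rot: [0.002, 0.736, 0.677, -0.0]
contact_force: [-12.7, 4.5, 44.5]
gripper_width: 0.001
grasp_force: 23.3
```

Emit:
{"name": "send_rows", "arguments": {
  "slide": [
    [0,0,0.5],
    [0,0,1],
    [0,0,1],
    [0,0,1],
    [0,0,1],
    [0,0,-10],
    [0,0,-25],
    [0,0,-45]
  ],
  "roll": [0,0,0,0,0,0,0,0],
  "claw": [0,0,0,0,0,0,0,0]
}}

```text
t: 39.97
eef_pos: [0.4748, -0.3467, 0.1427]
tool_rot: [-0.001, 0.736, 0.677, -0.001]
contact_force: [0.4, -1.1, 5.7]
gripper_width: -0.001
grasp_force: 3.1
```

Emit:
{"name": "send_rows", "arguments": {
  "slide": [
    [0,0,-20],
    [0,0,-40],
    [0,0,-62],
    [0,0,-82],
    [0,0,-94],
    [0,0,-94],
    [0,0,-94],
    [0,0,-94]
  ],
  "roll": [0,0,0,0,0,0,0,0],
  "claw": [0,0,0,0,0,0,0,0]
}}

```text
t: 40.63
eef_pos: [0.4749, -0.346, 0.2353]
tool_rot: [-0.001, 0.736, 0.677, -0.0]
contact_force: [-0.6, 0.3, -0.2]
gripper_width: -0.001
grasp_force: 0.0
```

Emit:
{"name": "send_rows", "arguments": {
  "slide": [
    [0,0,0],
    [0,0,0],
    [0,0,0],
    [0,0,0],
    [0,0,8],
    [0,0,20],
    [0,0,35],
    [0,0,50]
  ],
  "roll": [0,0,0,0,0,0,0,0],
  "claw": [0,0,0,0,0,0,0,0]
}}

```text
t: 41.3
eef_pos: [0.4761, -0.3468, 0.1871]
tool_rot: [0.001, 0.736, 0.677, -0.0]
contact_force: [-1.0, -0.2, 9.1]
gripper_width: 0.003
grasp_force: 4.2
```

Emit:
{"name": "send_rows", "arguments": {
  "slide": [
    [0,0,17],
    [0,0,34],
    [0,0,50],
    [0,0,65],
    [0,0,77],
    [0,0,84],
    [0,0,87],
    [0,0,88.5]
  ],
  "roll": [0,0,0,0,0,0,0,0],
  "claw": [0,0,0,0,0,0,0,0]
}}

```text
t: 41.97
eef_pos: [0.4772, -0.3472, 0.1015]
tool_rot: [0.002, 0.736, 0.677, -0.0]
contact_force: [-10.3, 5.1, 38.4]
gripper_width: 0.001
grasp_force: 19.8
```

Emit:
{"name": "send_rows", "arguments": {
  "slide": [
    [0,0,0],
    [0,0,0],
    [0,0,0],
    [0,0,0],
    [0,0,0],
    [0,0,-10],
    [0,0,-25],
    [0,0,-44.5]
  ],
  "roll": [0,0,0,0,0,0,0,0],
  "claw": [0,0,0,0,0,0,0,0]
}}

```text
t: 42.63
eef_pos: [0.4749, -0.3468, 0.143]
tool_rot: [-0.0, 0.736, 0.677, -0.001]
contact_force: [0.8, -0.5, 5.9]
gripper_width: 0.004
grasp_force: 3.1
```

Emit:
{"name": "send_rows", "arguments": {
  "slide": [
    [0,0,-20],
    [0,0,-40],
    [0,0,-62],
    [0,0,-82],
    [0,0,-94],
    [0,0,-94],
    [0,0,-94],
    [0,0,-94]
  ],
  "roll": [0,0,0,0,0,0,0,0],
  "claw": [0,0,0,0,0,0,0,0]
}}

```text
t: 43.3
eef_pos: [0.4749, -0.346, 0.2354]
tool_rot: [-0.001, 0.736, 0.677, -0.0]
contact_force: [0.3, -0.4, 1.2]
gripper_width: -0.003
grasp_force: 0.0
```

Emit:
{"name": "send_rows", "arguments": {
  "slide": [
    [0,0,0],
    [0,0,0],
    [0,0,0],
    [0,0,0],
    [0,0,8],
    [0,0,20],
    [0,0,35],
    [0,0,50]
  ],
  "roll": [0,0,0,0,0,0,0,0],
  "claw": [0,0,0,0,0,0,0,0]
}}

```text
t: 43.97
eef_pos: [0.4761, -0.3468, 0.1871]
tool_rot: [0.001, 0.736, 0.677, -0.0]
contact_force: [-2.0, -0.5, 8.8]
gripper_width: 0.003
grasp_force: 4.2
```

Emit:
{"name": "send_rows", "arguments": {
  "slide": [
    [0,0,17],
    [0,0,34],
    [0,0,50],
    [0,0,65],
    [0,0,77],
    [0,0,84],
    [0,0,87],
    [0,0,88.5]
  ],
  "roll": [0,0,0,0,0,0,0,0],
  "claw": [0,0,0,0,0,0,0,0]
}}

```text
t: 44.63
eef_pos: [0.4772, -0.3472, 0.1015]
tool_rot: [0.002, 0.736, 0.677, -0.0]
contact_force: [-10.3, 4.1, 37.6]
gripper_width: -0.005
grasp_force: 19.8
```

Emit:
{"name": "send_rows", "arguments": {
  "slide": [
    [0,0,0],
    [0,0,0],
    [0,0,0],
    [0,0,0],
    [0,0,0],
    [0,0,-10],
    [0,0,-25],
    [0,0,-44.5]
  ],
  "roll": [0,0,0,0,0,0,0,0],
  "claw": [0,0,0,0,0,0,0,0]
}}

```text
t: 45.3
eef_pos: [0.4748, -0.3468, 0.1429]
tool_rot: [-0.001, 0.736, 0.677, -0.001]
contact_force: [1.2, -1.6, 6.9]
gripper_width: 0.002
grasp_force: 3.1
```

Emit:
{"name": "send_rows", "arguments": {
  "slide": [
    [0,0,-20],
    [0,0,-40],
    [0,0,-62],
    [0,0,-90],
    [0,0,-120],
    [0,0,-150],
    [0,0,-155],
    [0,0,-155]
  ],
  "roll": [0,0,0,0,0,0,0,0],
  "claw": [0,0,0,0,0,0,0,0]
}}

```text
t: 45.97
eef_pos: [0.4768, -0.3468, 0.2998]
tool_rot: [0.002, 0.736, 0.677, 0.0]
contact_force: [0.1, 0.3, -0.3]
gripper_width: -0.001
grasp_force: 0.0
```

```bash
python3 -c "
from h import *
chain((.5574,-.1903,.30,-4.8),(.5574,-.1903,.16,-4.8))
"
```

```text
t 46.0 at [ 0.4768 -0.3468  0.2998 85.1955] q7 0.3 w -0.001 F [ 0.1  0.3 -0.3]
slide [163.  67.  -0.] roll 90.0
slide [  0.   0. 140.] roll -0.0
```

```bash
python3 -c "
from h import *
f=-.084;u=np.array([-np.cos(f),-np.sin(f)])
T=cv2.imread('pics/top0.png')
b=[ray('top',(366.4,223.3),.118),ray('side',(309.7,153.2),.115)]
for n,c in (('top',(382,246)),('side',(332.5,155))):
  g=cv2.imread('pics/%s0.png'%n)[:,:,0].astype(float);x,y=map(int,c);r=7
  w=g[y-r:y+r+1,x-r:x+r+1];w=np.clip(w-.5*w.max(),0,None);Y,X=np.mgrid[y-r:y+r+1,x-r:x+r+1];cc=((w*X).sum()/w.sum(),(w*Y).sum()/w.sum())
  m=ray(n,cc,.069);print(n,np.round(cc,2),m.round(4),[((m-q)@u).round(4) for q in b])
print(b)
chain((.5565,-.191,.23,85.2),(.5565,-.191,.097,85.2))
"
```

```text
top [381.82 245.95] [ 0.4903 -0.2432] [np.float64(0.0611), np.float64(0.0628)]
side [332.58 155.41] [ 0.4912 -0.2426] [np.float64(0.0603), np.float64(0.062)]
[array([ 0.55611491, -0.18958431]), array([ 0.55784   , -0.18925264])]
t 46.0 at [ 0.4768 -0.3468  0.2998 85.1955] q7 0.3 w -0.001 F [ 0.1  0.3 -0.3]
slide [162.  66.  70.] roll -0.0
slide [ -0.   0. 133.] roll -0.0
```

Emit:
{"name": "send_rows", "arguments": {
  "slide": [
    [15,6,0],
    [40,16,0],
    [65,26,5],
    [92,37,15],
    [120,49,30],
    [145,59,50],
    [158,65,65],
    [162,66,70]
  ],
  "roll": [0,0,0,0,0,0,0,0],
  "claw": [0.1,0.3,0.5,0.5,0.5,0.5,0.5,0.5]
}}

```text
t: 46.63
eef_pos: [0.554, -0.1863, 0.2237]
tool_rot: [-0.003, 0.734, 0.679, -0.001]
contact_force: [-0.2, 0.2, -0.1]
gripper_width: 0.5
grasp_force: 0.0
```

Emit:
{"name": "send_rows", "arguments": {
  "slide": [
    [0,0,10],
    [0,0,25],
    [0,0,40],
    [0,0,52],
    [0,0,60],
    [0,0,65],
    [0,0,65],
    [0,0,65]
  ],
  "roll": [0,0,0,0,0,0,0,0],
  "claw": [0.5,0.5,0.5,0.5,0.5,0.5,0.5,0.5]
}}

```text
t: 47.3
eef_pos: [0.5553, -0.1908, 0.1635]
tool_rot: [0.0, 0.736, 0.677, 0.0]
contact_force: [-0.5, 0.3, 0.7]
gripper_width: 0.502
grasp_force: 0.0
```

```bash
python3 -c "
from h import *
chain((.557,-.1895,.097,85.2))
o=look('k1');a=np.hstack([cv2.resize(o[n][v:v+100,u:u+100],(400,400),interpolation=cv2.INTER_CUBIC) for n,u,v in(('side',260,90),('top',340,165))])
cv2.imwrite('pics/k1.png',np.clip(a[:,:,::-1]*1.6,0,255).astype(np.uint8))
"
```

```text
t 47.3 at [ 0.5553 -0.1908  0.1635 85.183 ] q7 -0.1 w 0.502 F [-0.5  0.3  0.7]
slide [ 1.  2. 67.] roll -0.0
```

View pics/k1.png

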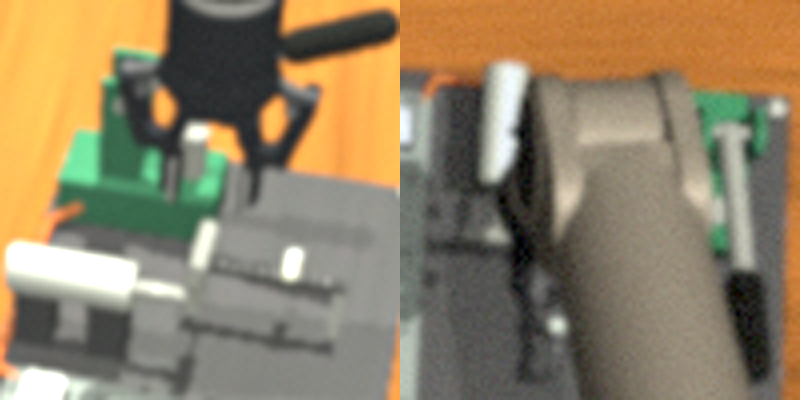

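Emit:
{"name": "send_rows", "arguments": {
  "slide": [
    [0,2,10],
    [0,2,22],
    [0,2,34],
    [0,2,45],
    [0,2,55],
    [0,2,62],
    [0,2,66],
    [0,2,66]
  ],
  "roll": [0,0,0,0,0,0,0,0],
  "claw": [0.5,0.5,0.5,0.5,0.5,0.5,0.5,0.5]
}}

```text
t: 48.07
eef_pos: [0.5566, -0.1904, 0.0961]
tool_rot: [-0.001, 0.736, 0.677, -0.0]
contact_force: [0.3, 0.2, 1.0]
gripper_width: 0.499
grasp_force: 0.0
```

Emit:
{"name": "send_rows", "arguments": {
  "slide": [
    [0,0,0],
    [0,0,0],
    [0,0,0],
    [0,0,0],
    [0,0,0],
    [0,0,0],
    [0,0,0],
    [0,0,0]
  ],
  "roll": [0,0,0,0,0,0,0,0],
  "claw": [0.3,0.2,0.05,0.05,0.05,0.05,0.05,0.05],
  "force": 60
}}

```text
t: 48.73
eef_pos: [0.5573, -0.1907, 0.098]
tool_rot: [0.0, 0.736, 0.677, 0.0]
contact_force: [-2.7, 1.0, 5.6]
gripper_width: 0.137
grasp_force: 58.6
```

```bash
python3 -c "
from h import *
chain()
"
```

```text
t 48.7 at [ 0.5573 -0.1907  0.098  85.2037] q7 -0.15 w 0.137 F [-2.7  1.   5.6]
```

Emit:
{"name": "send_rows", "arguments": {
  "slide": [
    [0,-5,0],
    [0,-14,0],
    [0,-24,0],
    [0,-35,0],
    [0,-45,0],
    [0,-54,0],
    [0,-60,0],
    [0,-61.5,0]
  ],
  "roll": [0,0,0,0,0,0,0,0],
  "claw": [0.05,0.05,0.05,0.05,0.05,0.05,0.05,0.05]
}}

```text
t: 49.4
eef_pos: [0.4992, -0.1858, 0.0982]
tool_rot: [0.003, 0.736, 0.677, 0.003]
contact_force: [11.4, -1.7, -8.9]
gripper_width: 0.138
grasp_force: 58.4
```

```bash
python3 -c "
from h import *
chain((.4963,-.1856,.097,85.2))
o=look('k2');a=np.hstack([cv2.resize(o[n][v:v+60,u:u+60],(400,400),interpolation=cv2.INTER_CUBIC) for n,u,v in(('side',300,120),('top',350,215))])
cv2.imwrite('pics/k2.png',np.clip(a[:,:,::-1]*1.6,0,255).astype(np.uint8))
"
```

```text
t 49.4 at [ 0.4992 -0.1858  0.0982 85.2224] q7 -0.14 w 0.138 F [11.4 -1.7 -8.9]
slide [-0. -3.  1.] roll 0.0
```

View pics/k2.png

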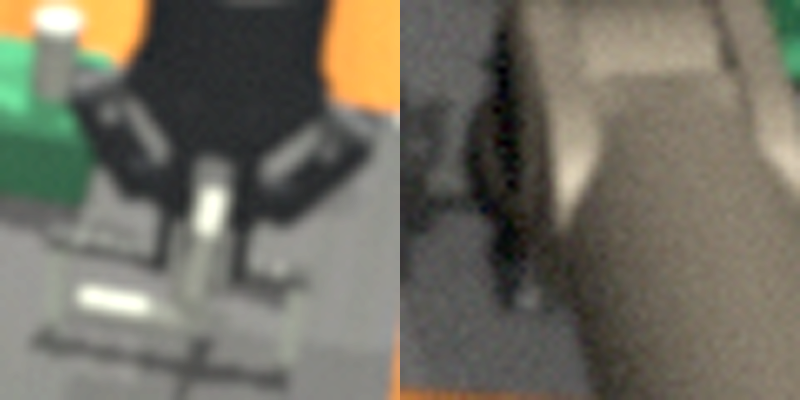

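Emit:
{"name": "send_rows", "arguments": {
  "slide": [
    [0,-1.5,0],
    [0,-3,0],
    [0,-3,0],
    [0,-3,0],
    [0,-3,0],
    [0,-3,0],
    [0,-3,0],
    [0,-3,0]
  ],
  "roll": [0,0,0,0,0,0,0,0],
  "claw": [0.05,0.05,0.05,0.05,0.05,0.05,0.05,0.05]
}}

```text
t: 50.17
eef_pos: [0.497, -0.1856, 0.0982]
tool_rot: [0.003, 0.736, 0.677, 0.003]
contact_force: [9.5, -1.6, -7.3]
gripper_width: 0.137
grasp_force: 58.5
```

Emit:
{"name": "send_rows", "arguments": {
  "slide": [
    [0,0,0],
    [0,0,0],
    [0,0,0],
    [0,0,0],
    [0,0,0],
    [0,0,0],
    [0,0,0],
    [0,0,0]
  ],
  "roll": [0,0,0,0,0,0,0,0],
  "claw": [0.05,0.05,0.05,0.05,0.05,0.05,0.05,0.05]
}}

```text
t: 50.83
eef_pos: [0.497, -0.1856, 0.0981]
tool_rot: [0.003, 0.736, 0.677, 0.003]
contact_force: [11.6, -1.9, -6.9]
gripper_width: 0.136
grasp_force: 58.5
```

Emit:
{"name": "send_rows", "arguments": {
  "slide": [
    [0,-1,0],
    [0,-1,0],
    [0,-1,0],
    [0,-1,0],
    [0,-1,0],
    [0,-1,0],
    [0,-1,0],
    [0,-1,0]
  ],
  "roll": [0,0,0,0,0,0,0,0],
  "claw": [0.05,0.05,0.05,0.05,0.05,0.05,0.05,0.05]
}}

```text
t: 51.5
eef_pos: [0.4961, -0.1855, 0.0982]
tool_rot: [0.003, 0.736, 0.677, 0.003]
contact_force: [10.2, -2.2, -8.5]
gripper_width: 0.142
grasp_force: 58.5
```

Emit:
{"name": "send_rows", "arguments": {
  "slide": [
    [0,0,0],
    [0,0,0],
    [0,0,0],
    [0,0,0],
    [0,0,0],
    [0,0,0],
    [0,0,0],
    [0,0,0]
  ],
  "roll": [0,0,0,0,0,0,0,0],
  "claw": [0.05,0.05,0.05,0.05,0.05,0.05,0.05,0.05]
}}

```text
t: 52.17
eef_pos: [0.496, -0.1855, 0.0981]
tool_rot: [0.003, 0.736, 0.677, 0.003]
contact_force: [10.3, -2.2, -7.8]
gripper_width: 0.14
grasp_force: 58.5
```

Emit:
{"name": "send_rows", "arguments": {
  "slide": [
    [0,0,0],
    [0,0,0],
    [0,0,0],
    [0,0,0],
    [0,0,0],
    [0,0,0],
    [0,0,0],
    [0,0,0]
  ],
  "roll": [0,0,0,0,0,0,0,0],
  "claw": [0.05,0.05,0.05,0.05,0.05,0.05,0.05,0.05]
}}

```text
t: 52.83
eef_pos: [0.496, -0.1855, 0.0981]
tool_rot: [0.003, 0.736, 0.677, 0.003]
contact_force: [10.5, -1.8, -7.2]
gripper_width: 0.144
grasp_force: 58.5
```

```bash
python3 -c "
from h import *
chain((.557,-.1906,.098,85.2))
"
```

```text
t 52.8 at [ 0.496  -0.1855  0.0981 85.2336] q7 -0.13 w 0.144 F [10.5 -1.8 -7.2]
slide [-0. 61.  0.] roll 0.0
```

Emit:
{"name": "send_rows", "arguments": {
  "slide": [
    [0,5,0],
    [0,14,0],
    [0,25,0],
    [0,36,0],
    [0,47,0],
    [0,56,0],
    [0,62,0],
    [0,64.5,0]
  ],
  "roll": [0,0,0,0,0,0,0,0],
  "claw": [0.05,0.05,0.05,0.05,0.05,0.05,0.05,0.05]
}}

```text
t: 53.5
eef_pos: [0.5574, -0.1907, 0.098]
tool_rot: [0.0, 0.736, 0.677, 0.0]
contact_force: [-4.0, 0.6, 13.6]
gripper_width: 0.142
grasp_force: 60.9
```

Emit:
{"name": "send_rows", "arguments": {
  "slide": [
    [0,0,0],
    [0,0,0],
    [0,0,0],
    [0,0,0],
    [0,0,0],
    [0,0,0],
    [0,0,0],
    [0,0,0]
  ],
  "roll": [0,0,0,0,0,0,0,0],
  "claw": [0.05,0.15,0.3,0.45,0.5,0.5,0.5,0.5]
}}

```text
t: 54.17
eef_pos: [0.5557, -0.1905, 0.097]
tool_rot: [-0.0, 0.736, 0.677, -0.0]
contact_force: [-0.2, 0.1, 0.1]
gripper_width: 0.496
grasp_force: 0.0
```

Emit:
{"name": "send_rows", "arguments": {
  "slide": [
    [0,0,-8],
    [0,0,-25],
    [0,0,-50],
    [0,0,-80],
    [0,0,-115],
    [0,0,-150],
    [0,0,-185],
    [0,0,-205]
  ],
  "roll": [0,0,0,0,0,0,0,0],
  "claw": [0.5,0.5,0.5,0.5,0.5,0.5,0.5,0.5]
}}

```text
t: 54.83
eef_pos: [0.5574, -0.1904, 0.3074]
tool_rot: [0.002, 0.736, 0.677, 0.001]
contact_force: [1.0, 0.0, -0.1]
gripper_width: 0.503
grasp_force: 0.0
```

Emit:
{"name": "send_rows", "arguments": {
  "slide": [
    [-15,-10,0],
    [-40,-25,0],
    [-70,-45,0],
    [-100,-60,0],
    [-130,-75,0],
    [-160,-90,0],
    [-185,-105,0],
    [-200,-110,0]
  ],
  "roll": [0,0,0,0,0,0,0,0],
  "claw": [0.5,0.5,0.5,0.5,0.5,0.5,0.5,0.5]
}}

```text
t: 55.5
eef_pos: [0.4264, -0.3841, 0.3028]
tool_rot: [0.0, 0.738, 0.675, -0.001]
contact_force: [-0.9, 0.5, 0.1]
gripper_width: 0.5
grasp_force: 0.0
```

Emit:
{"name": "send_rows", "arguments": {
  "slide": [
    [-20,0,0],
    [-50,0,0],
    [-80,0,0],
    [-110,0,0],
    [-135,0,0],
    [-150,0,0],
    [-150,0,0],
    [-150,0,0]
  ],
  "roll": [0,0,0,0,0,0,0,0],
  "claw": [0.5,0.5,0.5,0.5,0.5,0.5,0.5,0.5]
}}

```text
t: 56.17
eef_pos: [0.417, -0.5302, 0.3023]
tool_rot: [-0.0, 0.736, 0.677, 0.0]
contact_force: [0.8, 0.5, -0.2]
gripper_width: 0.502
grasp_force: 0.0
```

```bash
python3 -c "
from h import *
chain()
o=look('end')
a=cv2.resize(o['top'][140:282,240:440],(800,568),interpolation=cv2.INTER_CUBIC)
cv2.imwrite('pics/end.png',np.clip(a[:,:,::-1]*1.6,0,255).astype(np.uint8))
A=cv2.imread('pics/side0.png')[:,:,0].astype(float);B=o['side'][:,:,2].astype(float)
for g in(A,B):
  w=g[149:162,326:340];w=np.clip(w-.5*w.max(),0,None);Y,X=np.mgrid[149:162,326:340];print((w*X).sum()/w.sum(),(w*Y).sum()/w.sum())
"
```

```text
t 56.2 at [ 0.417  -0.5302  0.3023 85.1416] q7 0.59 w 0.502 F [ 0.8  0.5 -0.2]
332.57658022690435 155.41207455429497
332.54398249452953 155.51816192560176
```

View pics/end.png

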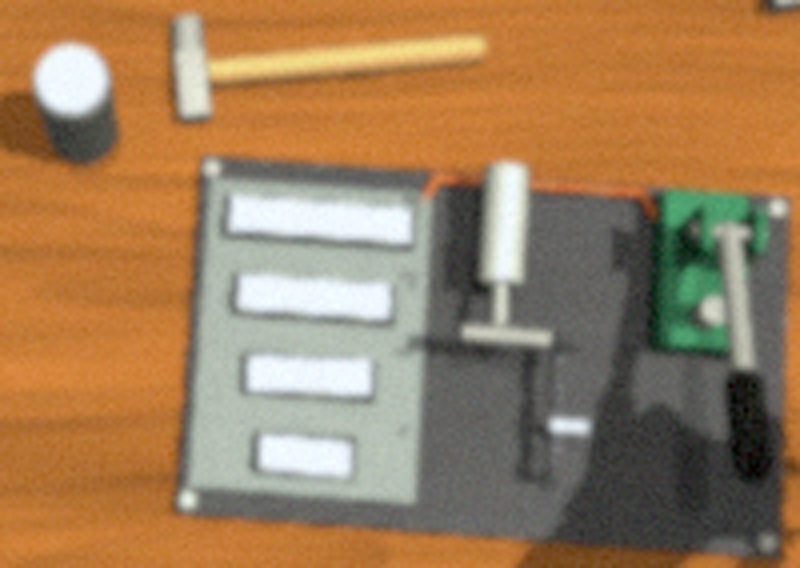

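```bash
python3 -c "
from station import bot
print(bot.hand_in())"
```

```text
the job is handed in; nothing more can be done
None
```

Job handed in at about 56 s, no verdict returned. All four bars lie in their own pockets, shortest placed first. The lever got four full strokes. The gauge was held over the rider for about 2 s and let go home; that position was worked out from the cameras, as the gripper hid the rider. The rider did not move, and the oil can and hammer were not touched.

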